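Load a training kit's battery case, hinge its cover on and catch it

ROBOT

A 6-joint arm with a two-finger parallel gripper is mounted at the origin on the work surface. World frame = base frame: x ahead of the robot, y to its left, z up, the work surface at z = 0. Lengths are in m, angles in rad, forces in N, time in s.
With the tool pointing down it reaches from about 0.425 to 0.95 m from the base axis. Payload 3.5 kg.
Tool frame: the origin (TCP) lies between the finger pads; the fingertips stand 17 mm ahead of it and the grasp point (between the pads) lies 2 mm behind it (ctrl.tip_reach is the distance from the TCP to the fingertips, in m); z points along the fingers, y is the direction in which the jaws open and shut (so a half turn about z gives the same grasp; the last joint's range is limited). The gripper opens to 85 mm and grips with 20 to 120 N. Pads are 22 mm wide; open, the fingers measure 114 mm over their backs; the gripper's body (76 mm by 85 mm) begins 54 mm behind the grasp point. The pads swing forward as they close: fully open they stand 13 mm farther back than shut.
Start: joints at [1.01, 0.286, 1.577, -0, 1.279, -0.15], TCP at [0.27, 0.619, 0.248] pointing down, gripper open.
Joint ranges: [-2.77, 2.77], [-0.9, 2.22], [0.21, 2.48], [-1.53, 4.67], [0.24, 2.81], [-2.84, 2.84]. Speed limits (rad/s): [2.79, 2.79, 3.14, 3.14, 3.14, 3.14].

INTERFACE

Orientations are given as a unit quaternion [x, y, z, w].
In Python, from plant import monitor, imaging, workorder, ctrl gives the robot as it stands.
- The arm moves only by the tool send_rows, never from a script. Its argument "rows" is a list of rows, each a list of 4 numbers: the shift along the world's x, y, z normalised to -1 to 1, where 1 is 0.3 m, then the turn about the world's z normalised to -1 to 1, where 1 is 360 degrees. A call has 1 to 20 rows; each row is the pose to reach, as a shift and turn from the pose commanded when the call began, turning the shorter way round; what a row does not reach only later rows make up. A row lasts 1/8 s, in which the tool goes at most 62.5 mm and 10.7 degrees, less where a joint would pass 70% of its speed; a pose out of reach is approached as far as the arm can. A call with a number of a shift or a turn outside -1 to 1 is refused whole. A call with a gripper value outside its range is refused whole. "jaw" is the closure, from 0 (fully open) to 1 (shut), set as the call begins (left out, the last holds). The fingers move at their own pace and stop on an object; "newtons" is the grip in N (left out, the last holds). Time passes only in rows, so rows that repeat a pose let the fingers close. It gives the time, the measured TCP pose, the force and the opening at its end, in the units of the state.
- monitor.get_state(): the state, without advancing time (a new reading comes with each control period).
- imaging.read_camera(name): name is "side" or "top"; returns the picture (420x560x3 uint8, red, green, blue); there is no depth.
- imaging.calibration(name): a dict with "intrinsics" (3x3 intrinsics, pixels), "dist_coeffs" ([k1, k2, p1, p2, k3] as OpenCV has them; the pictures are not rectified), "cam_to_world" (4x4, takes a point from camera to world coordinates). Camera axes: x right, y up, looking along -z (the intrinsics and any distortion apply to the point x, -y, -z); pixel columns grow to the right and rows downward; lengths in m; the calibration is good to about 2 mm. A picture is of the moment at which its call begins. calibration takes no time and is no camera call.
- workorder.sign_off(): hands the job in, once; it reports no verdict.
The state is a dict: "time": time; "qpos": joint angles; "dq": joint speeds; "joint_efforts": joint torques, N m; "eef_pos": TCP position; "tcp_rot": TCP orientation; "contact_force": force on the tool from outside, world axes, zero at the start; "wrist_torque": the same for the moment, N m; "opening": opening from 0.0 (shut) to 1.0 (fully open).
Only numpy, scipy, OpenCV 4.12 (cv2) and the standard library are available. Lean on these libraries where they do the work, as an engineer would, in place of code of your own. Each camera call takes 0.05 s, during which the arm holds its last target.

TASK

Load the red battery case: stand every loose cell upright in a pocket of its own (any pocket), then set the cover squarely on the base with its knuckle between the base's two knuckles, and push the hinge pin from the near side through all three until its shoulder meets the knuckle. Slide the catch fully home over the cover's lip as well, and leave the other things on the desk where they are.

Things in the scene. Friction and masses are not known exactly. Their poses are not given: they have to be found in the camera images.
- dock: Red plastic base of the battery case, fixed to the desk: a block 74 (its x) x 224 (its y) x 28 mm high; origin at the centre of its underside on the desk, z up. Hinge knuckles beyond its +y end, a sliding catch beyond its -y end on a deck 34 mm wide, 30 mm high, reaching y = -186 mm. Thin corner guides beside the block lean outwards, 48 mm high, and steer the cover (6 mm).
- pocket_mid (a point): Centre of the mouth of the middle pocket, on the block's top. Five round pockets 35 mm across, 22 mm deep (floor 6 mm above the desk) lie in one row along the dock's y, centres at x = 0, y = -84, -42, 0, 42, 84 mm in the dock's frame.
- cover_seat (a point): Where the centre of the cover's handle belongs when the cover is home: over the dock's origin, 63 mm above the desk; the cover's axes are then parallel to the dock's, y along y, and its rim stands on the block's top.
- hinge_axis (a point): Middle of the hinge axis: dock x 0, y 126, z 40 mm. The base's two knuckles are lugs 21 mm square, tops 50.5 mm above the desk, spanning dock x = -28..-12 and 12..28 mm, leaving a 24 mm gap between them; their 11.5 mm round bores run along the dock's x.
- hinge_mouth (a point): Centre of the slightly flared bore mouth on the outer face of the nearer knuckle: dock x -28, y 126, z 40 mm. The pin goes in here, travelling along the dock's +x.
- catch (a joint): Sliding catch at the -y end of the base, in m: 0 fully back (open), 0.022 fully home; it slides along the dock's +y. From about 0.010 its steel tongue reaches over the cover's lip, so it must be back when the cover goes on (it starts at 0 to 0.004). Takes about 2 N and stays where it is left.
- catch_knob (a point): Centre of the catch's upright black knob, 16 x 16 mm and 26 mm tall (top 67 mm, foot 41 mm above the desk), at dock x 0, y = -166 mm when the catch is at 0. It moves with the catch.
- cover_handle (a point): Loose red cover, 0.22 kg: an upside-down tray 71 (its x) x 221 (its y) x 24 mm high, walls 3 mm; a black bar handle on top, 14 mm wide (x), 60 long (y), 22 high. This is the handle's centre, 35 mm above the rim. Axes are the cover's: y to the knuckle end, z up. At the -y end a lip 28 mm wide, 5 mm thick sticks out 12 mm at the rim. It starts right way up on the desk.
- cover_knuckle (a point): Centre of the cover's hinge knuckle, 18 mm long along the cover's x, 21 mm square, bore 11.5 mm; 126 mm from the handle along the cover's y and 23 mm below the handle's centre. It drops between the base's knuckles with 3 mm to spare each side; home, it coincides with hinge_axis.
- pin_head (a point): Hinge pin, 0.15 kg, along its x: steel head 20 x 20 mm square, 40 mm long; round shoulder 14 mm across, 20 mm long; shank 8 mm across, 62 mm long, tapered tip. This is the head's centre, 10 mm above the desk as it lies (on any side of its head). Home, the shoulder's face meets the nearer knuckle and this point is 68 mm from hinge_axis towards the dock's -x.
- pin_tip (a point): Tip of the pin's shank, on the pin's axis, 102 mm from pin_head.
- cell0_mid (a point): A stubby round battery cell, 30 mm in diameter, 36 mm tall, foot bevelled 3 mm, 0.07 kg, grey, brass button on top, standing upright. This point is its centre, 18 mm above its foot; z is up its axis. Three to five such cells are there, the rest are absent. Seated in a pocket, it sticks 14 mm out of the block, with this point 24 mm above the desk.
- cell1_mid (a point): A stubby round battery cell, 30 mm in diameter, 36 mm tall, foot bevelled 3 mm, 0.07 kg, grey, brass button on top, standing upright. This point is its centre, 18 mm above its foot; z is up its axis. Three to five such cells are there, the rest are absent. Seated in a pocket, it sticks 14 mm out of the block, with this point 24 mm above the desk.
- cell2_mid (a point): A stubby round battery cell, 30 mm in diameter, 36 mm tall, foot bevelled 3 mm, 0.07 kg, grey, brass button on top, standing upright. This point is its centre, 18 mm above its foot; z is up its axis. Three to five such cells are there, the rest are absent. Seated in a pocket, it sticks 14 mm out of the block, with this point 24 mm above the desk.
- cell3_mid (a point): A stubby round battery cell, 30 mm in diameter, 36 mm tall, foot bevelled 3 mm, 0.07 kg, grey, brass button on top, standing upright. This point is its centre, 18 mm above its foot; z is up its axis. Three to five such cells are there, the rest are absent. Seated in a pocket, it sticks 14 mm out of the block, with this point 24 mm above the desk.
- cell4_mid (a point): A stubby round battery cell, 30 mm in diameter, 36 mm tall, foot bevelled 3 mm, 0.07 kg, grey, brass button on top, standing upright. This point is its centre, 18 mm above its foot; z is up its axis. Three to five such cells are there, the rest are absent. Seated in a pocket, it sticks 14 mm out of the block, with this point 24 mm above the desk.
- jar_mid (a point): Small clear lidded jar, 48 mm in diameter, 60 mm tall, not part of the job; its centre.
- driver_mid (a point): Screwdriver with a black handle, 170 mm long, lying on the desk, not part of the job; a point at its origin.
- spool_mid (a point): Grey ring 52 mm in diameter, 22 mm high, not part of the job; its centre.

How it is judged:
By the outcome, as a careful person would: the job done as asked, in the order asked, and still so for the second after the job is handed in, with the robot touching nothing.
Of cell0, cell1, cell2, cell3, cell4 only 3 to 5 are there at a start; the rules pass over those that are not, and their reading is None.
At some moment in a run one of cover, pin may be knocked a few centimetres aside while the robot is not near it.
It also fails if it takes over 208 s, if anything falls off the work surface, if the arm or the gripper's body presses on something with over 40 N, if the wrist force passes 120 N, or if a joint passes its speed limit or range.

## Working session

There is one attempt and no reset: what is moved stays moved. The work goes in short steps, Python scripts to look and compute and a tool call to move; the robot and the scene stay as the last step left them, time stands still between calls to the robot, and variables do not carry over. Pictures are saved under pics/ and viewed, and the job is handed in when it is done.

Besides the shell and the picture viewer there is one more tool, called as name(argument=value, ...) on one line, values as JSON. send_rows: Moves the arm, as the interface text tells. Scaled input: -1 to 1 covers 0.3 m each way for a shift and 360 degrees each way for a turn. Its arguments: {"type":"object","properties":{"rows":{"type":"array"},"jaw":{"type":"number"},"newtons":{"type":"number"}},"required":["rows"]}

```bash
ls; mkdir -p pics; python3 - <<'E'
from plant import monitor, imaging, workorder, ctrl
import cv2, numpy as np
print(monitor.get_state()); print(ctrl.tip_reach)
for n in("top","side"):
    im=imaging.read_camera(n); cv2.imwrite(f"pics/{n}0.png",im[:,:,::-1])
    print(n,imaging.calibration(n))
E
```

```text
pics
{'time': 0.0, 'qpos': array([ 1.01001876e+00,  2.87188410e-01,  1.57822264e+00, -1.28239107e-05,
        1.27857227e+00, -1.49994219e-01]), 'dq': array([-3.64534224e-04,  2.34943647e-04, -5.87448140e-04,  3.15355737e-04,
        6.86977203e-05, -4.00272267e-04]), 'joint_efforts': array([ 6.17449678e-04, -4.05985272e+01, -2.92620760e+01, -1.74311335e-04,
        5.86261915e-03, -4.02295268e-05]), 'eef_pos': array([0.26917911, 0.61831808, 0.24690725]), 'tcp_rot': array([ 2.03948656e-01,  9.78980856e-01, -1.12277359e-03, -4.10163794e-04]), 'contact_force': array([-0.16430219, -0.14500346,  0.00152654]), 'wrist_torque': array([-0.01299382, -0.0248034 , -0.01269304]), 'opening': 1.0003000870424015}
0.017
top {'intrinsics': array([[385.52576436,   0.        , 279.88864907],
       [  0.        , 385.52576436, 206.02241902],
       [  0.        ,   0.        ,   1.        ]]), 'dist_coeffs': array([-0.10696821,  0.        ,  0.        ,  0.        ,  0.        ]), 'cam_to_world': array([[-0.00307779,  0.9899518 , -0.14137169,  0.37964246],
       [-0.99973749, -0.00625584, -0.02204118,  0.00927673],
       [-0.0227041 ,  0.14126674,  0.98971119,  1.12305082],
       [ 0.        ,  0.        ,  0.        ,  1.        ]])}
side {'intrinsics': array([[421.51972382,   0.        , 289.80148583],
       [  0.        , 421.51972382, 204.40692309],
       [  0.        ,   0.        ,   1.        ]]), 'dist_coeffs': array([-0.01366941,  0.        ,  0.        ,  0.        ,  0.        ]), 'cam_to_world': array([[ 0.89967512,  0.24281593, -0.36280173,  0.10288921],
       [-0.43650637,  0.48730903, -0.75630159, -0.81160797],
       [-0.00684551,  0.838791  ,  0.54441051,  0.64945774],
       [ 0.        ,  0.        ,  0.        ,  1.        ]])}
```

View pics/top0.png

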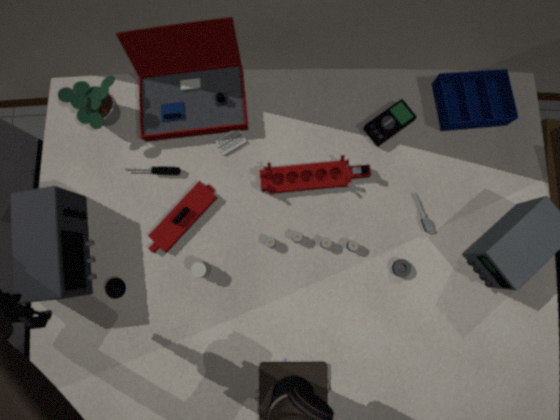

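View pics/side0.png

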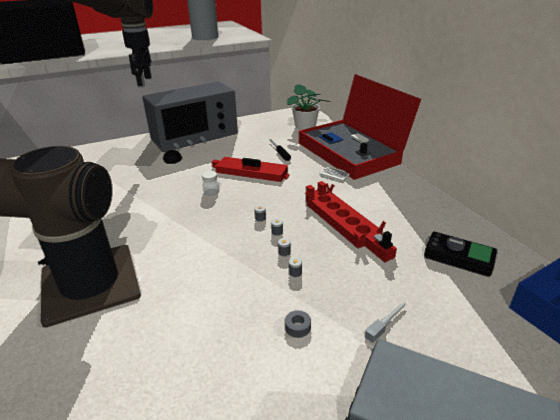

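```bash
python3 - <<'E'
import cv2
t=cv2.imread("pics/top0.png"); s=cv2.imread("pics/side0.png")
def z(im,x0,y0,x1,y1,f,n):
    c=cv2.resize(im[y0:y1,x0:x1],None,fx=f,fy=f,interpolation=cv2.INTER_CUBIC); c=cv2.convertScaleAbs(c,alpha=1.5,beta=10); cv2.imwrite(n,c)
z(t,120,140,450,290,2.4,"pics/z_t.png"); z(s,190,140,430,350,3.2 if 0 else 2.8,"pics/z_s.png")
E
```

```text
(no output)
```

View pics/z_t.png

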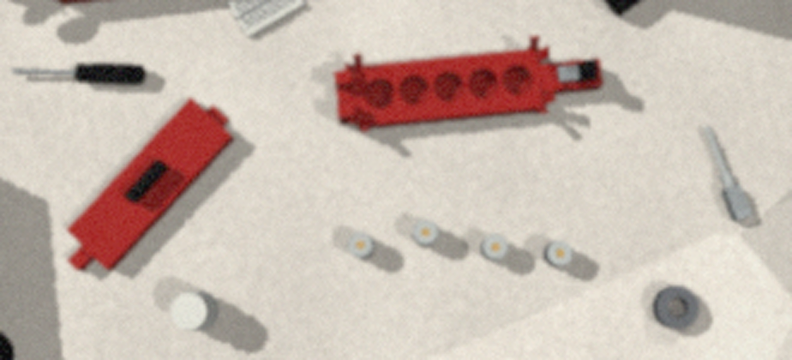

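View pics/z_s.png

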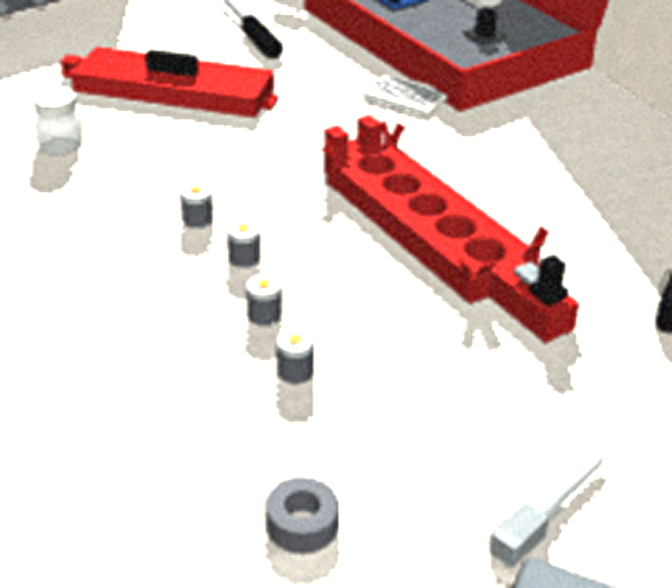

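```bash
cat > h.py <<'E'
import cv2, numpy as np
from plant import monitor, imaging, workorder, ctrl
CAL={n:imaging.calibration(n) for n in("top","side")}
def ray(n,px):
    c=CAL[n]; p=cv2.undistortPoints(np.array(px,float).reshape(-1,1,2),c["intrinsics"],c["dist_coeffs"]).reshape(-1,2)
    d=np.c_[p[:,0],-p[:,1],-np.ones(len(p))]@c["cam_to_world"][:3,:3].T
    return c["cam_to_world"][:3,3],d
def plane(n,px,z):
    o,d=ray(n,px); return o+d*((z-o[2])/d[:,2])[:,None]
def proj(n,P):
    c=CAL[n];P=np.atleast_2d(P).astype(float); q=(P-c["cam_to_world"][:3,3])@c["cam_to_world"][:3,:3]
    q=np.c_[q[:,0],-q[:,1],-q[:,2]]
    return cv2.projectPoints(q,np.zeros(3),np.zeros(3),c["intrinsics"],c["dist_coeffs"])[0].reshape(-1,2)
def tri(pt,ps):
    o1,d1=ray("top",pt);o2,d2=ray("side",ps);d1=d1[0];d2=d2[0]
    t=np.linalg.lstsq(np.c_[d1,-d2],o2-o1,rcond=None)[0]
    a=o1+d1*t[0];b=o2+d2*t[1];return (a+b)/2,np.linalg.norm(a-b)
def snap(n,tag):
    im=imaging.read_camera(n)[:,:,::-1].copy(); cv2.imwrite(f"pics/{n}_{tag}.png",im); return im
def hsv(im): return cv2.cvtColor(im,cv2.COLOR_BGR2HSV)
def red(im):
    h=hsv(im); return (((h[:,:,0]<8)|(h[:,:,0]>172))&(h[:,:,1]>140)&(h[:,:,2]>40)).astype(np.uint8)
def blobs(m,amin,amax,roi):
    x0,y0,x1,y1=roi; k=np.zeros_like(m);k[y0:y1,x0:x1]=m[y0:y1,x0:x1]
    n,l,s,c=cv2.connectedComponentsWithStats(k,connectivity=8)
    return [(i,s[i],c[i],l==i) for i in range(1,n) if amin<=s[i][4]<=amax]
def tcp():
    s=monitor.get_state(); q=s["tcp_rot"]
    from scipy.spatial.transform import Rotation as R
    M=R.from_quat(q).as_matrix(); return s["eef_pos"],np.degrees(np.arctan2(M[1,1],M[0,1])),M
def zoom(n,src,roi,f,a=1.5):
    x0,y0,x1,y1=roi;im=cv2.imread(src);c=cv2.resize(im[y0:y1,x0:x1],None,fx=f,fy=f,interpolation=cv2.INTER_CUBIC);cv2.imwrite(n,cv2.convertScaleAbs(c,alpha=a,beta=10))
E
cat > m1.py <<'E'
from h import *
t=cv2.imread("pics/top0.png");s=cv2.imread("pics/side0.png")
# yellow buttons
for n,im,roi in(("top",t,(240,220,380,260)),("side",s,(240,200,320,290))):
    h=hsv(im); m=((h[:,:,0]>12)&(h[:,:,0]<35)&(h[:,:,1]>90)&(h[:,:,2]>110)).astype(np.uint8)
    print(n,[(b[2].round(1).tolist(),int(b[1][4])) for b in blobs(m,2,80,roi)])
for n,im in(("top",t),("side",s)):
    m=red(im)
    for b in blobs(m,150,9000,(130,140,440,260)): print(n,b[1].tolist(),b[2].round(1))
cv2.imwrite("pics/redt.png",red(t)[140:260,130:440]*255)
E
python3 m1.py; python3 -c "
from h import *
p,y,M=tcp();print(p,y,M.round(3))
zoom('pics/zd.png','pics/top0.png',(245,140,385,210),5.5,1.8)
zoom('pics/zc.png','pics/side0.png',(300,170,400,265),6,1.5)"
```

```text
top [([296.7, 236.3], 3), ([269.5, 241.5], 4), ([326.2, 242.6], 5), ([353.0, 245.0], 5)]
side [([259.5, 207.3], 6), ([276.5, 220.7], 6), ([283.7, 240.9], 9), ([295.1, 260.6], 10)]
top [260, 157, 111, 37, 2281] [307.1 176.5]
top [149, 182, 67, 70, 1770] [181.9 217. ]
side [299, 140, 108, 40, 1574] [358.6 157.7]
side [212, 157, 77, 25, 1099] [250.9 169. ]
side [306, 181, 90, 79, 2495] [346.6 220. ]
[0.26920824 0.618396   0.24708844] 66.46299827388961 [[-0.917  0.399 -0.001]
 [ 0.399  0.917 -0.002]
 [ 0.    -0.002 -1.   ]]
```

View pics/zd.png

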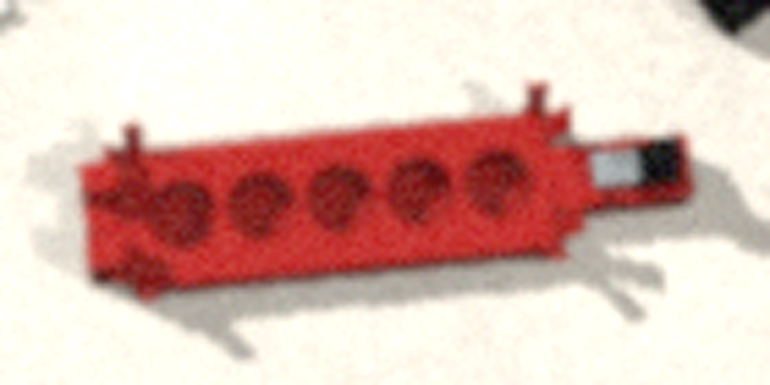

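View pics/zc.png

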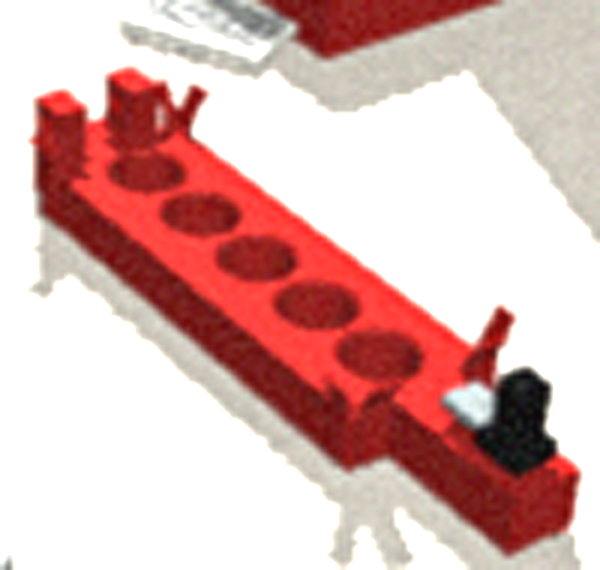

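```bash
cat > m2.py <<'E'
from h import *
res={}
for n,roi,vt in(("top",(262,160,345,190),None),("side",(306,185,375,245),None)):
    im=cv2.imread(f"pics/{n}0.png"); F=6
    x0,y0,x1,y1=roi; c=cv2.resize(im[y0:y1,x0:x1],None,fx=F,fy=F,interpolation=cv2.INTER_CUBIC)
    r=c[:,:,2].astype(float); m=red(c)|1
    mask=red(im)[y0:y1,x0:x1]; hi=np.percentile(r[cv2.resize(mask,None,fx=F,fy=F)>0],[20,50,80]); print(n,hi)
    d=(cv2.GaussianBlur(r,(0,0),3)<(hi[2]*0.73)).astype(np.uint8)
    d&=cv2.resize(mask,None,fx=F,fy=F,interpolation=cv2.INTER_NEAREST)
    d=cv2.morphologyEx(d,cv2.MORPH_OPEN,np.ones((7,7),np.uint8))
    cv2.imwrite(f"pics/d_{n}.png",d*255)
    L=[]
    for b in blobs(d,1200,6000,(0,0,d.shape[1],d.shape[0])):
        k=cv2.findContours(b[3].astype(np.uint8),cv2.RETR_EXTERNAL,cv2.CHAIN_APPROX_NONE)[0][0]
        e=cv2.fitEllipse(cv2.convexHull(k)); px=(np.array(e[0])+.5)/F-.5+np.array([x0,y0])
        P=plane(n,px,.028)[0]; L.append(P); print(n,px.round(2),np.round(np.array(e[1])/F,1),b[1][4],P.round(4))
E
python3 m2.py
```

```text
top [ 70.  96. 105.]
top [335.09 172.44] [10.8 11.5] 2929 [ 0.6336 -0.1271  0.028 ]
top [320.84 173.85] [10.9 11.5] 3117 [ 0.6297 -0.0855  0.028 ]
top [306.47 175.21] [11.  11.4] 3221 [ 0.6259 -0.0438  0.028 ]
top [292.04 176.61] [11.1 11.4] 3211 [ 0.622  -0.0019  0.028 ]
top [272.35 178.41] [13.8 23.6] 5641 [0.6172 0.0553 0.028 ]
side [ 76. 103. 170.]
side [333.03 205.23] [ 7.1 13.6] 2697 [ 0.6196 -0.0039  0.028 ]
side [342.44 212.71] [ 7.5 13.8] 2904 [ 0.6232 -0.0459  0.028 ]
side [352.39 220.54] [ 7.9 14.5] 3216 [ 0.6271 -0.0876  0.028 ]
```

View pics/d_side.png

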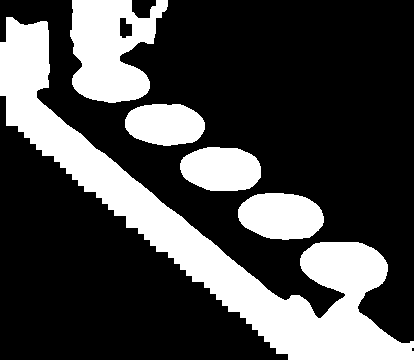

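View pics/d_top.png

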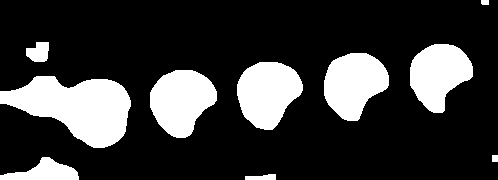

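```bash
cat > m3.py <<'E'
from h import *
T=[(269.5,241.5),(296.7,236.3),(326.2,242.6),(353,245)]
S=[(259.5,207.3),(276.5,220.7),(283.7,240.9),(295.1,260.6)]
for a,b in zip(T,S):
    P,e=tri(a,b); print("tri",P.round(4),round(e,4),"top@36",plane("top",a,.037)[0].round(4),"side",plane("side",b,.037)[0].round(4))
# white tops top view
t=cv2.imread("pics/top0.png"); F=6
for a in T:
    x0,y0=int(a[0])-9,int(a[1])-9
    c=cv2.resize(t[y0:y0+19,x0:x0+19],None,fx=F,fy=F,interpolation=cv2.INTER_CUBIC); 
    cv2.imwrite(f"pics/cell_{x0}.png",cv2.resize(c,None,fx=2,fy=2))
    h=hsv(c); print(h[9*F,::6].tolist())
E
python3 m3.py
python3 -c "
import cv2,glob,numpy as np
cv2.imwrite('pics/cells.png',np.hstack([cv2.convertScaleAbs(cv2.imread(f'pics/cell_{x}.png'),alpha=1.5) for x in(260,287,317,344)]))"
```

```text
tri [0.4339 0.0631 0.0364] 0.0006 top@36 [0.4341 0.063  0.037 ] side [0.4332 0.0623 0.037 ]
tri [ 0.4483 -0.0136  0.0369] 0.0002 top@36 [ 0.4484 -0.0136  0.037 ] side [ 0.4481 -0.0137  0.037 ]
tri [ 0.4298 -0.0962  0.0367] 0.0008 top@36 [ 0.4302 -0.0963  0.037 ] side [ 0.4293 -0.0964  0.037 ]
tri [ 0.4225 -0.1714  0.0366] 0.001 top@36 [ 0.4229 -0.1715  0.037 ] side [ 0.4218 -0.1716  0.037 ]
[[18, 26, 126], [19, 23, 124], [16, 23, 121], [19, 23, 122], [21, 21, 120], [24, 11, 115], [40, 6, 119], [45, 8, 122], [25, 27, 121], [20, 68, 123], [19, 90, 127], [19, 78, 124], [23, 34, 119], [45, 8, 122], [53, 9, 115], [60, 5, 94], [18, 14, 91], [17, 23, 102], [22, 25, 112]]
[[24, 21, 122], [19, 23, 124], [22, 23, 124], [19, 23, 123], [21, 21, 123], [20, 13, 121], [60, 4, 120], [70, 6, 122], [27, 21, 121], [20, 70, 121], [20, 102, 123], [20, 89, 123], [23, 44, 122], [30, 10, 122], [48, 11, 120], [45, 9, 109], [18, 12, 103], [26, 16, 109], [23, 19, 120]]
[[18, 22, 118], [22, 23, 120], [20, 25, 121], [21, 17, 105], [30, 5, 101], [60, 5, 113], [50, 6, 123], [30, 15, 123], [21, 55, 121], [20, 97, 123], [19, 97, 126], [20, 55, 125], [34, 17, 123], [50, 6, 121], [40, 7, 114], [30, 14, 107], [27, 21, 108], [24, 22, 118], [18, 23, 133]]
[[18, 21, 121], [19, 23, 121], [17, 17, 104], [20, 10, 79], [60, 6, 89], [70, 7, 116], [60, 4, 124], [30, 17, 119], [21, 71, 119], [20, 119, 124], [19, 115, 126], [21, 58, 124], [42, 10, 122], [70, 6, 121], [38, 9, 111], [21, 17, 107], [20, 20, 116], [16, 23, 124], [16, 22, 128]]
```

View pics/cells.png

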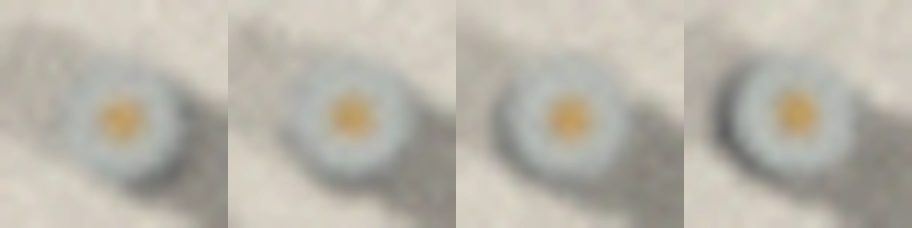

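send_rows(rows=[[0.27, -0.93, 0, -0.085], [0.27, -0.93, 0, -0.085], [0.27, -0.93, 0, -0.085], [0.27, -0.93, 0, -0.085], [0.27, -0.93, 0, -0.085], [0.27, -0.93, 0, -0.085]], jaw=0.3, newtons=40)

```text
time: 0.85
eef_pos: [0.3509, 0.3378, 0.2479]
tcp_rot: [0.457, 0.89, -0.0, -0.0]
contact_force: [-0.4, 1.0, 0.3]
opening: 0.699
```

send_rows(rows=[[0.277, -0.922, -0.3, -0.0853], [0.277, -0.922, -0.42, -0.0853], [0.277, -0.922, -0.42, -0.0853], [0.277, -0.922, -0.42, -0.0853], [0.277, -0.922, -0.42, -0.0853], [0.277, -0.922, -0.42, -0.0853], [0.277, -0.922, -0.42, -0.0853]])

```text
time: 1.72
eef_pos: [0.4337, 0.0638, 0.1222]
tcp_rot: [0.675, 0.738, 0.0, -0.0]
contact_force: [0.0, -0.4, 0.2]
opening: 0.699
```

```bash
python3 -c "
from h import *
p,y,M=tcp();print(p,y,monitor.get_state()['qpos'].round(3))"
```

```text
[0.43374457 0.06380492 0.12220372] 5.140071304655663 [-8.700e-02 -9.900e-02  2.241e+00  1.000e-03  1.001e+00 -1.770e-01]
```

send_rows(rows=[[0, 0, -0.2, 0], [0, 0, -0.273, 0], [0, 0, -0.273, 0], [0, 0, -0.273, 0]])

```text
time: 2.22
eef_pos: [0.4349, 0.0642, 0.042]
tcp_rot: [0.674, 0.739, 0.001, 0.001]
contact_force: [0.9, -0.2, -0.2]
opening: 0.702
```

send_rows(rows=[[0, 0, 0, 0], [0, 0, 0, 0], [0, 0, 0, 0], [0, 0, 0, 0]], jaw=1, newtons=40)

```text
time: 2.72
eef_pos: [0.4348, 0.0633, 0.042]
tcp_rot: [0.675, 0.738, 0.001, 0.001]
contact_force: [-1.8, 0.5, 6.7]
opening: 0.327
```

send_rows(rows=[[0, 0, 0.2, 0], [0.1, -0.03, 0.22, 0], [0.3, -0.1, 0.22, 0], [0.618, -0.222, 0.22, 0], [0.618, -0.222, 0.22, 0], [0.618, -0.222, 0.22, 0], [0.618, -0.222, 0.22, 0], [0.618, -0.222, 0.22, 0]])

```text
time: 3.72
eef_pos: [0.6176, -0.0027, 0.1061]
tcp_rot: [0.674, 0.738, -0.0, -0.001]
contact_force: [0.2, 0.4, -0.8]
opening: 0.322
```

```bash
cat > m4.py <<'E'
from h import *
import sys
tag=sys.argv[1]
t=snap("top",tag);s=snap("side",tag)
p,y,M=tcp();print("tcp",p.round(4),y)
F=p+np.array([0,0,-.006])
for n,im in(("top",t),("side",s)):
    c=proj(n,p)[0].astype(int); 
    zoom(f"pics/z{n}_{tag}.png",f"pics/{n}_{tag}.png",(c[0]-50,c[1]-40,c[0]+50,c[1]+40),5,1.6)
    print(n,c)
E
python3 m4.py a; python3 -c "
import cv2,numpy as np
cv2.imwrite('pics/za.png',np.hstack([cv2.resize(cv2.imread('pics/z%s_a.png'%n),(400,320)) for n in('top','side')]))"
```

```text
tcp [ 0.618  -0.0028  0.1064] 5.188110455092523
top [292 171]
side [333 179]
```

View pics/za.png

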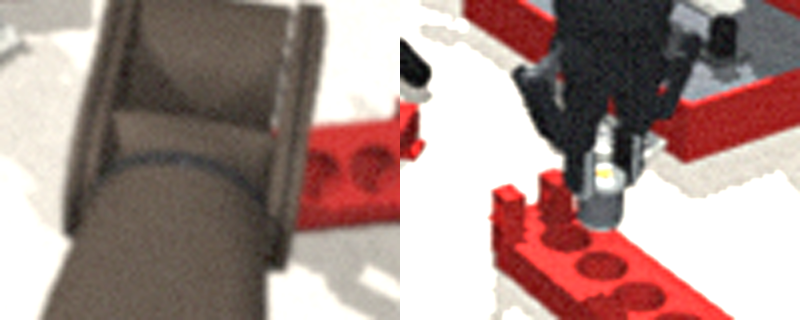

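```bash
cat > m5.py <<'E'
from h import *
import sys
im=cv2.imread(f"pics/side_{sys.argv[1]}.png"); p,y,M=tcp()
z=p[2]-float(sys.argv[2])+.0367
c=proj("side",[p[0],p[1],z])[0]; h=hsv(im); m=((h[:,:,0]>12)&(h[:,:,0]<35)&(h[:,:,1]>90)&(h[:,:,2]>110)).astype(np.uint8)
for b in blobs(m,2,80,(int(c[0])-20,int(c[1])-20,int(c[0])+20,int(c[1])+20)): print(b[2].round(1),b[1][4],(P:=plane("side",b[2],z)[0]).round(4),"minus tcp",(P-p).round(4))
E
python3 m5.py a .042
```

```text
[333.5 181.7] 6 [ 0.6176 -0.0028  0.1011] minus tcp [-0.0004 -0.     -0.0053]
```

send_rows(rows=[[0.006, -0.0035, 0, 0], [0.006, -0.0035, -0.06, 0], [0.006, -0.0035, -0.11, 0], [0.006, -0.0035, -0.15, 0], [0.006, -0.0035, -0.187, 0], [0.006, -0.0035, -0.187, 0], [0.006, -0.0035, -0.187, 0]])

```text
time: 4.7
eef_pos: [0.6209, -0.0045, 0.0504]
tcp_rot: [0.675, 0.738, -0.0, 0.0]
contact_force: [0.5, -0.3, 0.1]
opening: 0.322
```

send_rows(rows=[[0, 0, 0, 0], [0, 0, 0, 0], [0, 0, 0.15, 0], [0, 0, 0.3, 0], [0, 0, 0.3, 0]], jaw=0.5)

```text
time: 5.32
eef_pos: [0.6241, -0.0049, 0.1461]
tcp_rot: [0.675, 0.738, 0.003, 0.004]
contact_force: [-0.1, -0.2, -0.2]
opening: 0.503
```

```bash
python3 m4.py b
```

```text
tcp [ 0.621  -0.0044  0.141 ] 5.153579659737836
top [293 167]
side [335 168]
```

View pics/zside_b.png

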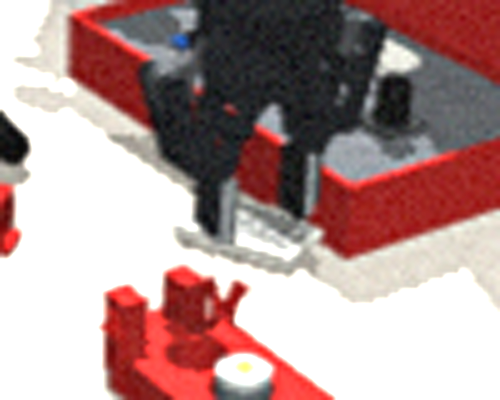

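send_rows(rows=[[-0.57, -0.03, -0.06, 0], [-0.576, -0.03, -0.06, 0], [-0.576, -0.03, -0.06, 0], [-0.576, -0.03, -0.06, 0], [-0.576, -0.03, -0.06, 0], [-0.576, -0.03, -0.2, 0], [-0.576, -0.03, -0.33, 0], [-0.576, -0.03, -0.33, 0], [-0.576, -0.03, -0.33, 0]], jaw=0.3)

```text
time: 6.55
eef_pos: [0.4497, -0.0137, 0.0424]
tcp_rot: [0.675, 0.738, 0.0, 0.001]
contact_force: [0.5, 0.1, 0.3]
opening: 0.697
```

send_rows(rows=[[0, 0, 0, 0], [0, 0, 0, 0], [0, 0, 0, 0], [0, 0, 0, 0]], jaw=1)

```text
time: 7.05
eef_pos: [0.4494, -0.0138, 0.0431]
tcp_rot: [0.675, 0.738, 0.001, 0.001]
contact_force: [-0.8, -0.2, 6.8]
opening: 0.323
```

send_rows(rows=[[0, 0, 0.2, 0], [0.1, -0.03, 0.22, 0], [0.3, -0.06, 0.22, 0], [0.583, -0.106, 0.22, 0], [0.583, -0.106, 0.22, 0], [0.583, -0.106, 0.22, 0], [0.583, -0.106, 0.22, 0], [0.583, -0.106, 0.22, 0], [0.583, -0.106, 0.15, 0]])

```text
time: 8.18
eef_pos: [0.6239, -0.0454, 0.088]
tcp_rot: [0.675, 0.738, 0.001, 0.002]
contact_force: [0.1, 0.5, -0.5]
opening: 0.326
```

```bash
python3 m4.py c; python3 m5.py c .0427
```

```text
tcp [ 0.6201 -0.0446  0.0828] 5.152117078644943
top [307 172]
side [342 194]
[342.3 197.1] 7 [ 0.6197 -0.0453  0.0768] minus tcp [-0.0005 -0.0007 -0.006 ]
[332.5 201. ] 2 [ 0.5879 -0.0499  0.0768] minus tcp [-0.0323 -0.0053 -0.006 ]
```

send_rows(rows=[[0.0105, -0.002, 0, 0], [0.0105, -0.002, -0.05, 0], [0.0105, -0.002, -0.1, 0], [0.0105, -0.002, -0.109, 0], [0.0105, -0.002, -0.109, 0]])

```text
time: 8.9
eef_pos: [0.6257, -0.0457, 0.0529]
tcp_rot: [0.675, 0.738, -0.0, -0.001]
contact_force: [0.6, -0.1, -0.8]
opening: 0.325
```

send_rows(rows=[[0, 0, 0, 0], [0, 0, 0, 0]])

```text
time: 9.15
eef_pos: [0.6265, -0.0459, 0.0543]
tcp_rot: [0.675, 0.738, 0.0, 0.001]
contact_force: [0.8, -0.6, -0.6]
opening: 0.328
```

```bash
python3 m4.py d; python3 m5.py d .0427;  python3 -c "
from h import *
for i in range(4):
  imaging.read_camera('side'); print(tcp()[0].round(4))"
```

```text
tcp [ 0.6264 -0.0459  0.0541] 5.153517994824286
top [307 173]
side [344 204]
[344.  206.5] 6 [ 0.6252 -0.048   0.0481] minus tcp [-0.0011 -0.0021 -0.006 ]
[ 0.6263 -0.0458  0.054 ]
[ 0.6262 -0.0458  0.0539]
[ 0.6262 -0.0458  0.0539]
[ 0.6261 -0.0458  0.0538]
```

View pics/zside_d.png

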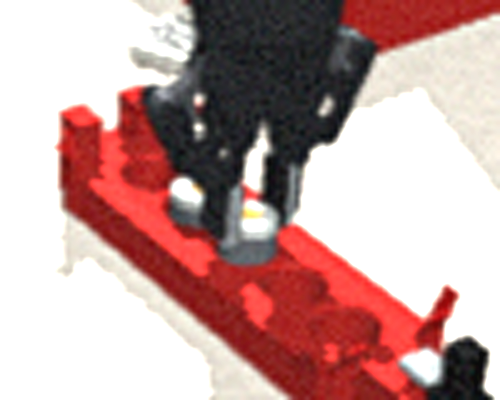

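send_rows(rows=[[-0.006, 0.001, 0, 0], [-0.006, 0.001, -0.008, 0], [-0.006, 0.001, -0.015, 0], [-0.006, 0.001, -0.015, 0]])

```text
time: 9.95
eef_pos: [0.6243, -0.0455, 0.0493]
tcp_rot: [0.675, 0.738, -0.0, -0.0]
contact_force: [-2.1, -0.6, 2.2]
opening: 0.326
```

send_rows(rows=[[0, 0, 0, 0], [0, 0, 0, 0], [0, 0, 0.12, 0], [0, 0, 0.25, 0], [-0.1, -0.03, 0.25, 0], [-0.64, -0.169, 0.25, 0], [-0.647, -0.169, 0.2, 0], [-0.647, -0.169, 0.2, 0], [-0.647, -0.169, 0.2, 0], [-0.647, -0.169, 0.2, 0], [-0.647, -0.169, 0.1, 0], [-0.647, -0.169, -0.026, 0], [-0.647, -0.169, -0.026, 0], [-0.647, -0.169, -0.026, 0], [-0.647, -0.169, -0.026, 0]], jaw=0.35)

```text
time: 11.82
eef_pos: [0.4319, -0.0968, 0.0431]
tcp_rot: [0.674, 0.738, 0.001, 0.002]
contact_force: [-0.3, 0.2, -0.5]
opening: 0.647
```

send_rows(rows=[[0, 0, 0, 0], [0, 0, 0, 0], [0, 0, 0, 0], [0, 0, 0, 0]], jaw=1)

```text
time: 12.32
eef_pos: [0.4309, -0.0966, 0.0425]
tcp_rot: [0.675, 0.738, 0.0, 0.001]
contact_force: [-0.9, 0.6, 6.6]
opening: 0.326
```

send_rows(rows=[[0, 0, 0.2, 0], [0.1, 0, 0.22, 0], [0.3, 0.015, 0.22, 0], [0.656, 0.029, 0.22, 0], [0.656, 0.029, 0.22, 0], [0.656, 0.029, 0.22, 0], [0.656, 0.029, 0.22, 0], [0.656, 0.029, 0.15, 0], [0.656, 0.029, 0.15, 0], [0.656, 0.029, 0.15, 0], [0.656, 0.029, 0.15, 0], [0.656, 0.029, 0.15, 0], [0.656, 0.029, 0.15, 0], [0.656, 0.029, 0.15, 0]])

```text
time: 14.08
eef_pos: [0.6271, -0.0875, 0.0865]
tcp_rot: [0.675, 0.738, 0.0, 0.0]
contact_force: [0.5, -0.5, -0.3]
opening: 0.325
```

```bash
python3 m4.py e; python3 m5.py e .0425
```

```text
tcp [ 0.627  -0.0875  0.0864] 5.158469660467353
top [323 170]
side [354 201]
[333.5 200.5] 4 [ 0.5881 -0.054   0.0806] minus tcp [-0.0389  0.0335 -0.0058]
[353.5 203.5] 6 [ 0.6254 -0.0881  0.0806] minus tcp [-0.0016 -0.0006 -0.0058]
[342.5 208.3] 6 [ 0.5895 -0.0945  0.0806] minus tcp [-0.0375 -0.007  -0.0058]
```

send_rows(rows=[[0.001, 0, -0.04, 0], [0.001, 0, -0.08, 0], [0.001, 0, -0.11, 0], [0.001, 0, -0.122, 0], [0.001, 0, -0.122, 0], [0.001, 0, -0.122, 0]])

```text
time: 14.92
eef_pos: [0.6275, -0.0876, 0.0499]
tcp_rot: [0.675, 0.738, 0.0, 0.0]
contact_force: [0.1, -0.4, -1.1]
opening: 0.325
```

send_rows(rows=[[0, 0, 0, 0], [0, 0, 0, 0], [0, 0, 0.12, 0], [0, 0, 0.25, 0], [-0.1, -0.03, 0.25, 0], [-0.68, -0.28, 0.25, 0], [-0.685, -0.28, 0.2, 0], [-0.685, -0.28, 0.2, 0], [-0.685, -0.28, 0.2, 0], [-0.685, -0.28, 0.2, 0], [-0.685, -0.28, 0.1, 0], [-0.685, -0.28, -0.026, 0], [-0.685, -0.28, -0.026, 0], [-0.685, -0.28, -0.026, 0], [-0.685, -0.28, -0.026, 0], [-0.685, -0.28, -0.026, 0]], jaw=0.35)

```text
time: 16.92
eef_pos: [0.4227, -0.172, 0.0432]
tcp_rot: [0.674, 0.738, 0.0, 0.001]
contact_force: [0.1, 1.1, -0.2]
opening: 0.651
```

send_rows(rows=[[0, 0, 0, 0], [0, 0, 0, 0], [0, 0, 0, 0], [0, 0, 0, 0]], jaw=1)

```text
time: 17.42
eef_pos: [0.4221, -0.1718, 0.0426]
tcp_rot: [0.675, 0.738, -0.0, 0.0]
contact_force: [-1.0, 0.4, 6.5]
opening: 0.329
```

send_rows(rows=[[0, 0, 0.2, 0], [0.1, 0, 0.24, 0], [0.3, 0.06, 0.24, 0], [0.697, 0.14, 0.24, 0], [0.697, 0.14, 0.24, 0], [0.697, 0.14, 0.24, 0], [0.697, 0.14, 0.24, 0], [0.697, 0.14, 0.15, 0], [0.697, 0.14, 0.15, 0], [0.697, 0.14, 0.15, 0], [0.697, 0.14, 0.15, 0], [0.697, 0.14, 0.15, 0], [0.697, 0.14, 0.15, 0], [0.697, 0.14, 0.15, 0]])

```text
time: 19.18
eef_pos: [0.6309, -0.1295, 0.0871]
tcp_rot: [0.675, 0.738, 0.0, 0.0]
contact_force: [0.1, -0.1, -0.9]
opening: 0.326
```

```bash
python3 m4.py f; python3 m5.py f .0426
```

```text
tcp [ 0.6309 -0.1295  0.0869] 5.16127330688648
top [338 168]
side [365 209]
[364.9 211.3] 7 [ 0.6305 -0.1301  0.081 ] minus tcp [-0.0004 -0.0006 -0.0059]
[352.3 215.6] 7 [ 0.5934 -0.132   0.081 ] minus tcp [-0.0375 -0.0025 -0.0059]
```

View pics/zside_f.png

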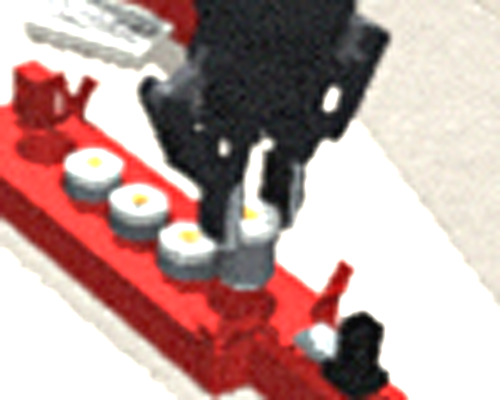

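send_rows(rows=[[0.001, 0, -0.04, 0], [0.001, 0, -0.08, 0], [0.001, 0, -0.11, 0], [0.001, 0, -0.124, 0], [0.001, 0, -0.124, 0], [0.001, 0, -0.124, 0]])

```text
time: 20.02
eef_pos: [0.6314, -0.1296, 0.05]
tcp_rot: [0.675, 0.738, 0.0, 0.0]
contact_force: [-0.6, 0.4, -0.5]
opening: 0.331
```

Release and retreat toward the cover so the top camera sees everything.

send_rows(rows=[[0, 0, 0, 0], [0, 0, 0, 0], [0, 0, 0.12, 0], [0, 0, 0.4, 0], [0, 0, 0.6, 0], [-0.4, 0.7, 0.7, 0], [-0.6, 1, 0.7, 0], [-0.6, 1, 0.7, 0], [-0.6, 1, 0.7, 0], [-0.6, 1, 0.7, 0], [-0.6, 1, 0.7, 0], [-0.6, 1, 0.7, 0], [-0.6, 1, 0.7, 0]], jaw=0.5)

```text
time: 21.65
eef_pos: [0.4514, 0.1702, 0.2599]
tcp_rot: [0.674, 0.738, 0.0, 0.0]
contact_force: [-0.2, 0.8, 0.5]
opening: 0.497
```

```bash
python3 m4.py g
```

```text
tcp [0.4517 0.1696 0.2596] 5.072217860752633
top [217 228]
side [246 112]
```

View pics/top_g.png

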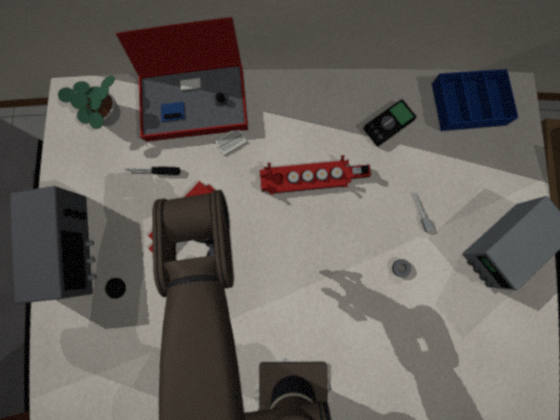

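View pics/side_g.png

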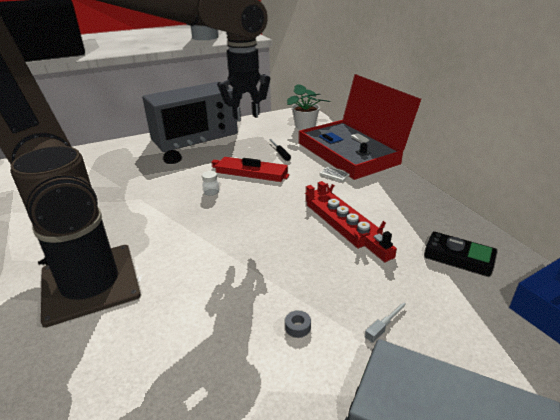

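```bash
cat > m6.py <<'E'
from h import *
import sys
tt,ts=sys.argv[1:3]
t=cv2.imread(f"pics/top_{tt}.png" if tt!="0" else "pics/top0.png");s=cv2.imread(f"pics/side_{ts}.png" if ts!="0" else "pics/side0.png")
print([b[1].tolist() for b in blobs(red(s),300,3000,(200,145,300,190))])
C={}
for n,im,roi in(("top",t,(150,185,218,255)),("side",s,(225,150,275,175))):
    h=hsv(im); F=6;x0,y0,x1,y1=roi
    c=cv2.resize(im[y0:y1,x0:x1],None,fx=F,fy=F,interpolation=cv2.INTER_CUBIC)
    m=(c.max(2)<45).astype(np.uint8)
    for b in blobs(m,1000,20000,(0,0,c.shape[1],c.shape[0])):
        k=cv2.findContours(b[3].astype(np.uint8),cv2.RETR_EXTERNAL,cv2.CHAIN_APPROX_NONE)[0][0]
        r=cv2.minAreaRect(k); px=(b[2]+.5)/F-.5+[x0,y0]; C[n]=px; print(n,px.round(2),np.array(r[1]).round(1)/F,r[2],plane(n,px,.046)[0].round(4),plane(n,px,.04)[0].round(4))
    cv2.imwrite(f"pics/h_{n}.png",np.hstack([cv2.convertScaleAbs(c,alpha=1.8),cv2.merge([m*255]*3)]))
print(tri(C["top"],C["side"]))
E
python3 m6.py 0 g
```

```text
[[212, 157, 77, 25, 1107]]
top [180.78 215.25] [ 6.25       20.36666667] 42.61406326293945 [0.5087 0.3159 0.046 ] [0.5094 0.3176 0.04  ]
side [250.88 162.26] [18.28333333  7.31666667] 6.519801616668701 [0.5018 0.2977 0.046 ] [0.5058 0.3087 0.04  ]
(array([0.5098875 , 0.31938243, 0.0341393 ]), np.float64(0.0005261093020303484))
```

View pics/h_top.png

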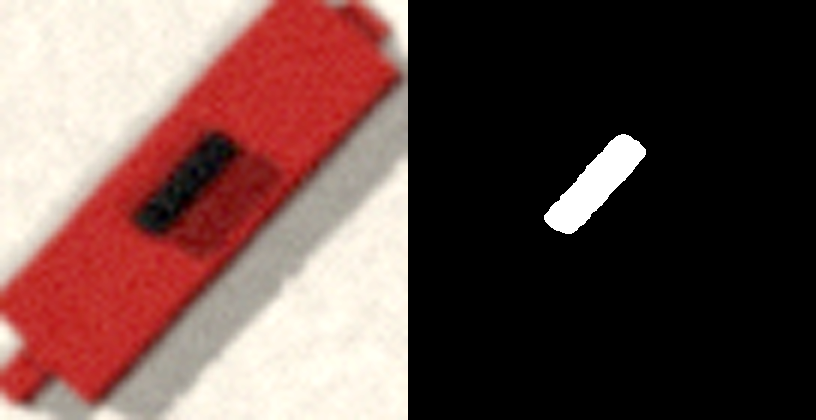

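View pics/h_side.png

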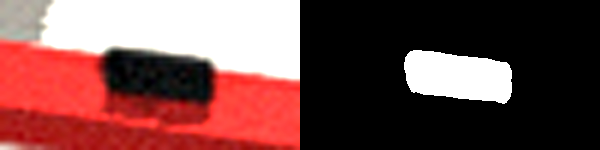

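```bash
cat > m7.py <<'E'
from h import *
t=cv2.imread("pics/top0.png");F=4;x0,y0,x1,y1=140,175,225,260
c=cv2.resize(t[y0:y1,x0:x1],None,fx=F,fy=F,interpolation=cv2.INTER_CUBIC)
m=red(c);b=max(blobs(m,3000,99999,(0,0,c.shape[1],c.shape[0])),key=lambda b:b[1][4])
k=cv2.findContours(b[3].astype(np.uint8),cv2.RETR_EXTERNAL,cv2.CHAIN_APPROX_NONE)[0][0][:,0]
px=(k+.5)/F-.5+[x0,y0]; P=plane("top",px,.024)[:,:2]; 
H=np.array([.5098,.319]); ang=np.radians(136)
for it in range(5):
    u=np.array([np.cos(ang),np.sin(ang)]);v=np.array([u[1],-u[0]])
    q=(P-H)@np.c_[u,v]
    out=[]
    for sg in(1,-1):
        sel=(abs(q[:,0])<.095)&(q[:,1]*sg>.02); f=np.polyfit(q[sel,0],q[sel,1],1); out.append((sg,f,np.std(q[sel,1]-np.polyval(f,q[sel,0]))))
    ang=ang+(-np.arctan(np.mean([o[1][0] for o in out])))*1
    print(np.degrees(ang),[(o[1].round(4),o[2].round(5)) for o in out])
for sg in(1,-1):
    sel=(abs(q[:,1])<.004); print("ends",q[sel,0].min(),q[sel,0].max())
sel=(abs(abs(q[:,1])-.025)<.006); print("body ends",np.median(q[sel&(q[:,0]>0),0]),np.median(q[sel&(q[:,0]<0),0]))
E
python3 m7.py
```

```text
137.54488961223524 [(array([-0.0264,  0.0337]), np.float64(0.00033)), (array([-0.0275, -0.0375]), np.float64(0.00033))]
137.545319548018 [(array([0.0006, 0.0337]), np.float64(0.00033)), (array([-0.0006, -0.0375]), np.float64(0.00033))]
137.54531956379665 [(array([0.0006, 0.0337]), np.float64(0.00033)), (array([-0.0006, -0.0375]), np.float64(0.00033))]
137.54531956379722 [(array([0.0006, 0.0337]), np.float64(0.00033)), (array([-0.0006, -0.0375]), np.float64(0.00033))]
137.54531956379722 [(array([0.0006, 0.0337]), np.float64(0.00033)), (array([-0.0006, -0.0375]), np.float64(0.00033))]
ends -0.11963016121937238 0.1340586095799618
ends -0.11963016121937238 0.1340586095799618
body ends 0.1082053824224352 -0.10778571320574803
```

send_rows(rows=[[0.19, 0.497, -0.45, 0.1178], [0.19, 0.497, -0.45, 0.1178], [0.19, 0.497, -0.45, 0.1178], [0.19, 0.497, -0.45, 0.1178], [0.19, 0.497, -0.45, 0.1178], [0.19, 0.497, -0.45, 0.1178], [0.19, 0.497, -0.45, 0.1178], [0.19, 0.497, -0.45, 0.1178], [0.19, 0.497, -0.45, 0.1178]])

```text
time: 22.88
eef_pos: [0.5084, 0.3193, 0.1254]
tcp_rot: [0.362, 0.932, 0.0, 0.0]
contact_force: [0.4, -0.8, -1.5]
opening: 0.498
```

```bash
python3 m4.py i
```

```text
tcp [0.5082 0.3195 0.1251] 47.546076675269944
top [171 211]
side [248 135]
```

View pics/zside_i.png

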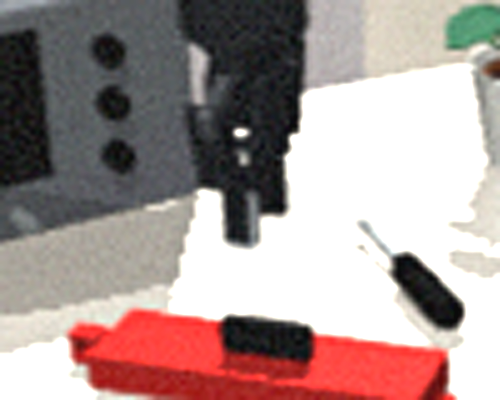

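Good: gripper above the handle. Descend by 0.081 and close.

send_rows(rows=[[0.005, -0.001, -0.1, 0], [0.005, -0.001, -0.2, 0], [0.005, -0.001, -0.26, 0], [0.005, -0.001, -0.268, 0], [0.005, -0.001, -0.268, 0], [0.005, -0.001, -0.268, 0], [0.005, -0.001, -0.268, 0]])

```text
time: 23.85
eef_pos: [0.5103, 0.3196, 0.0454]
tcp_rot: [0.362, 0.932, 0.001, 0.001]
contact_force: [0.4, -0.6, -0.9]
opening: 0.502
```

send_rows(rows=[[0, 0, 0, 0], [0, 0, 0, 0], [0, 0, 0, 0], [0, 0, 0, 0], [0, 0, 0, 0], [0, 0, 0, 0]], jaw=1, newtons=60)

```text
time: 24.6
eef_pos: [0.5102, 0.3195, 0.045]
tcp_rot: [0.362, 0.932, 0.0, 0.0]
contact_force: [-0.6, -0.0, 5.9]
opening: 0.14
```

send_rows(rows=[[0, 0, 0.1, 0], [0, 0, 0.25, 0], [0, 0, 0.35, 0], [0.1, -0.3, 0.35, -0.05], [0.19, -0.6, 0.35, -0.1], [0.19, -0.6, 0.35, -0.1], [0.19, -0.6, 0.35, -0.1], [0.19, -0.6, 0.35, -0.1], [0.19, -0.6, 0.35, -0.1]])

```text
time: 25.72
eef_pos: [0.5657, 0.1398, 0.1481]
tcp_rot: [0.632, 0.775, -0.001, -0.001]
contact_force: [-0.2, 0.1, -3.1]
opening: 0.147
```

send_rows(rows=[[0.189, -0.618, 0, -0.0175], [0.189, -0.618, 0, -0.0175], [0.189, -0.618, 0, -0.0175], [0.189, -0.618, 0, -0.0175], [0.189, -0.618, 0, -0.0175], [0.189, -0.618, -0.1, -0.0175], [0.189, -0.618, -0.1, -0.0175], [0.189, -0.618, -0.1, -0.0175], [0.189, -0.618, -0.1, -0.0175], [0.189, -0.618, -0.1, -0.0175]])

```text
time: 26.98
eef_pos: [0.624, -0.046, 0.1205]
tcp_rot: [0.674, 0.739, 0.0, 0.001]
contact_force: [0.4, -0.2, -2.1]
opening: 0.144
```

```bash
python3 m4.py j; python3 -c "
from h import *
zoom('pics/zj.png','pics/side_j.png',(280,140,410,270),4.5,1.5)"
```

```text
tcp [ 0.6237 -0.0461  0.12  ] 5.263059685837022
top [308 168]
side [344 182]
```

View pics/zj.png

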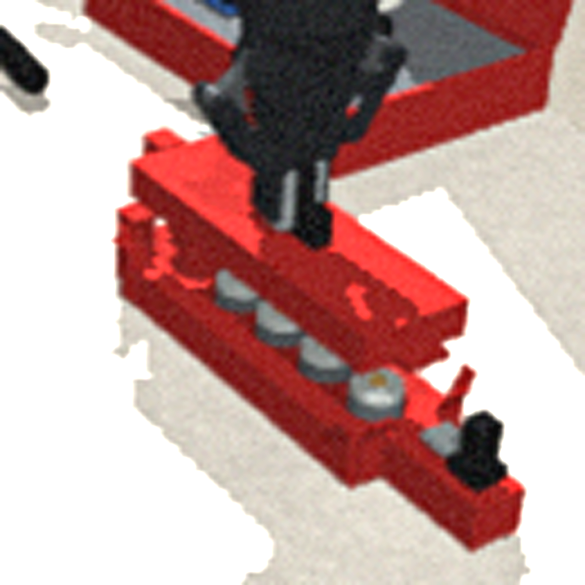

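View pics/ztop_j.png

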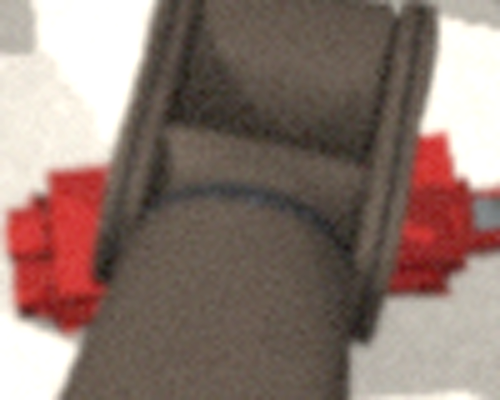

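```bash
python3 - <<'E'
from h import *
p,y,M=tcp(); a=np.radians(5.2); X=np.array([np.cos(a),np.sin(a)]);Y=np.array([-X[1],X[0]])
im=cv2.imread("pics/side_j.png")
for dx,dy,z in((.0355,-.1105,.024),(-.0355,-.1105,.024),(-.0355,.1105,.024),(.0355,.1105,.024)):
    q=np.r_[p[:2]+X*dx+Y*dy,p[2]-.045+z]; u=proj("side",q)[0]; print(u.round(1),"zoom",((u-[280,140])*4.5).round()); 
    qt=proj("top",q)[0]; c=proj("top",p)[0].astype(int); print("   top zoom",((qt-(c-[50,40]))*5).round())
E
```

```text
[384.5 205.8] zoom [470. 296.]
   top zoom [446. 129.]
[361.2 214.6] zoom [365. 336.]
   top zoom [462. 256.]
[308.7 175.1] zoom [129. 158.]
   top zoom [ 56. 295.]
[330.2 168.5] zoom [226. 128.]
   top zoom [ 45. 168.]
```

send_rows(rows=[[0, 0.001, -0.04, 0], [0, 0.001, -0.08, 0], [0, 0.001, -0.117, 0], [0, 0.001, -0.117, 0], [0, 0.001, -0.117, 0]])

```text
time: 27.7
eef_pos: [0.6234, -0.0458, 0.0841]
tcp_rot: [0.674, 0.739, -0.0, -0.0]
contact_force: [-0.1, 0.4, -2.5]
opening: 0.144
```

```bash
python3 m4.py k; python3 -c "
from h import *
zoom('pics/zk.png','pics/side_k.png',(280,140,410,270),4.5,1.5)"
```

```text
tcp [ 0.6237 -0.0459  0.0847] 5.258445193350925
top [308 171]
side [343 194]
```

View pics/zk.png

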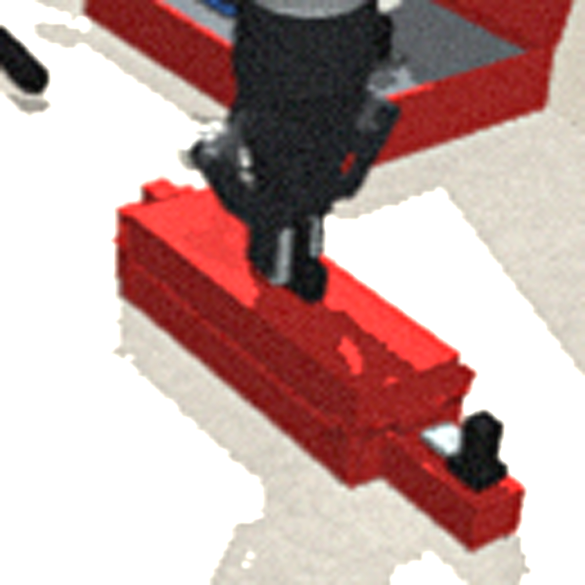

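View pics/ztop_k.png

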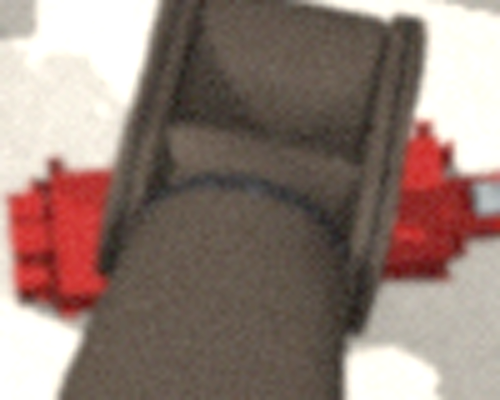

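send_rows(rows=[[0, 0, -0.01, 0], [0, 0, -0.02, 0], [0, 0, -0.03, 0], [0, 0, -0.038, 0], [0, 0, -0.038, 0], [0, 0, -0.038, 0]])

```text
time: 28.55
eef_pos: [0.6238, -0.0456, 0.0739]
tcp_rot: [0.674, 0.739, 0.0, 0.0]
contact_force: [-2.1, 2.9, 5.7]
opening: 0.144
```

send_rows(rows=[[0, 0, -0.005, 0], [0, 0, -0.01, 0], [0, 0, -0.01, 0], [0, 0, -0.01, 0]])

```text
time: 29.05
eef_pos: [0.624, -0.0456, 0.0739]
tcp_rot: [0.674, 0.739, -0.0, -0.0]
contact_force: [-9.0, 3.8, 18.4]
opening: 0.149
```

```bash
python3 m4.py l; python3 -c "
from h import *
zoom('pics/zl.png','pics/side_l.png',(290,160,410,270),5,1.5)"
```

```text
tcp [ 0.624  -0.0457  0.0739] 5.279382871319086
top [307 172]
side [343 197]
```

View pics/zl.png

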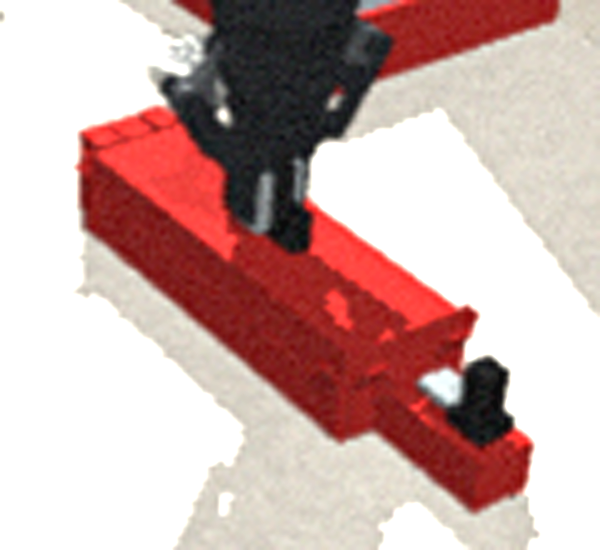

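send_rows(rows=[[0, 0, 0, 0], [0, 0, 0, 0], [0, 0, 0, 0], [0, 0, 0.1, 0], [0, 0, 0.3, 0], [0, 0, 0.6, 0], [-0.3, -0.3, 0.65, 0], [-0.55, -0.55, 0.65, 0], [-0.55, -0.55, 0.65, 0], [-0.55, -0.55, 0.65, 0], [-0.55, -0.55, 0.65, 0], [-0.55, -0.55, 0.65, 0]], jaw=0.5)

```text
time: 30.65
eef_pos: [0.4585, -0.2107, 0.2645]
tcp_rot: [0.674, 0.739, 0.0, -0.0]
contact_force: [-0.3, -0.0, 0.4]
opening: 0.503
```

```bash
python3 m4.py n; python3 -c "
from h import *
zoom('pics/zn.png','pics/side_n.png',(290,160,410,270),5,1.5)
zoom('pics/znt.png','pics/top_n.png',(245,140,385,210),5.5,1.8)"
```

```text
tcp [ 0.4589 -0.21    0.2643] 5.338776407116816
top [386 224]
side [321 174]
```

View pics/zn.png

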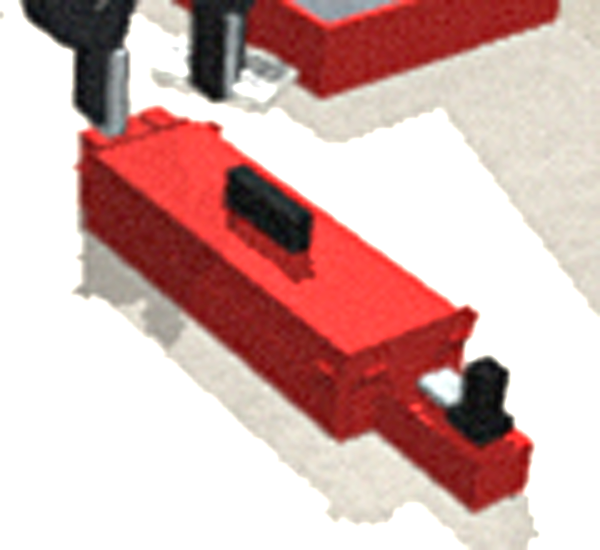

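View pics/znt.png

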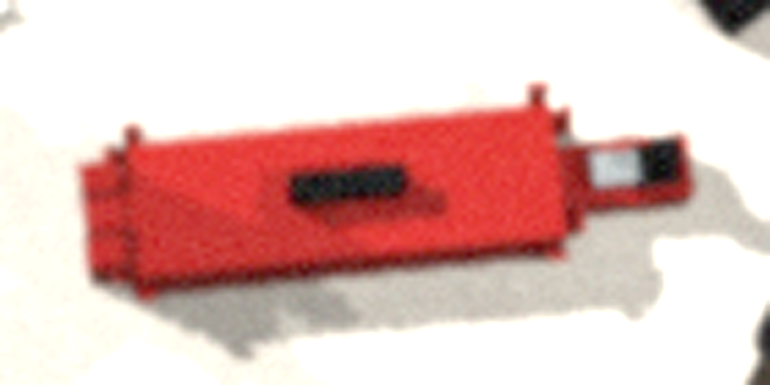

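View pics/top_n.png

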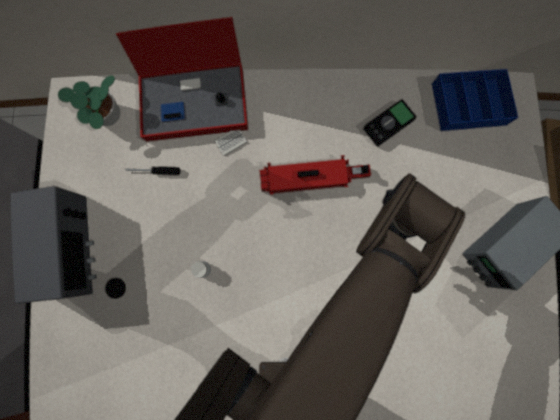

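```bash
python3 -c "
from h import *
a=cv2.imread('pics/side0.png')[290:350,350:420];b=cv2.imread('pics/side_n.png')[290:350,350:420]
f=lambda c:cv2.convertScaleAbs(cv2.resize(c,None,fx=5,fy=5,interpolation=cv2.INTER_CUBIC),alpha=1.3)
cv2.imwrite('pics/zp.png',np.hstack([f(a),f(b)]))
c=cv2.imread('pics/top0.png')[185:245,400:450]
cv2.imwrite('pics/zpt.png',cv2.convertScaleAbs(cv2.resize(c,None,fx=8,fy=8,interpolation=cv2.INTER_CUBIC),alpha=1.5))
print(proj('side',[.6238-.166*-.0906,-.0458-.166*.9959,.067]),proj('top',[.6238-.166*-.0906,-.0458-.166*.9959,.067]))"
```

```text
[[387.52078877 233.10517588]] [[366.48919884 167.33530483]]
```

View pics/zp.png

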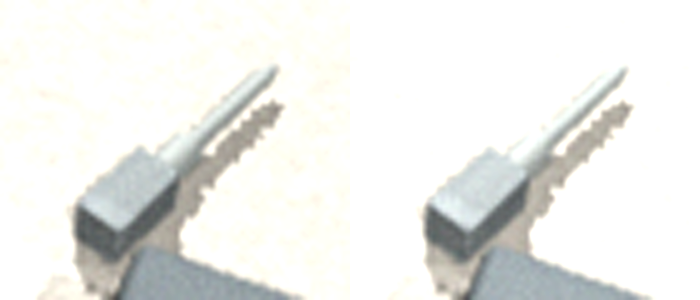

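View pics/zpt.png

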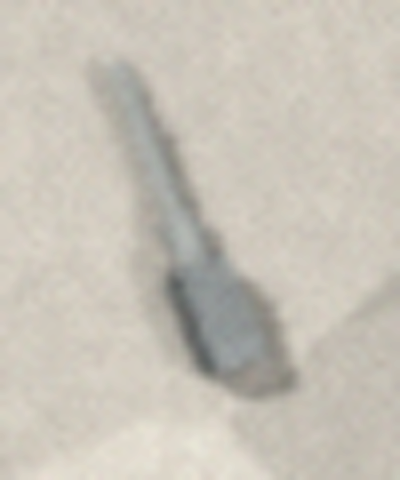

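```bash
python3 -c "
from h import *
ph=plane('top',(428.5,225),.02)[0];pt=plane('top',(414,192.9),.01)[0]
sh=plane('side',(376,328.2),.02)[0];st=plane('side',(404.8,303.4),.01)[0]
for a,b in((ph,pt),(sh,st)):
  d=(b-a)[:2];print(a,b,np.hypot(*d),np.degrees(np.arctan2(d[1],d[0])))
print(tri((428.5,225),(376,328.2)),tri((414,192.9),(404.8,303.4)))
for p in [(77,207),(148,150),(180,172),(119,235)]:
  print(plane('side',(350+p[0]/5-.4,290+p[1]/5-.4),.02)[0].round(4))
"
```

```text
[ 0.47902123 -0.39607339  0.02      ] [ 0.57520352 -0.36144283  0.01      ] 0.10222675630656876 19.8014755008498
[ 0.48065677 -0.39584089  0.02      ] [ 0.57718991 -0.36242201  0.01      ] 0.10215414906076058 19.09537756726254
(array([ 0.4795446 , -0.39614575,  0.02073714]), np.float64(0.0013229517647514268)) (array([ 0.57616479, -0.36207294,  0.00987456]), np.float64(0.00211106748097362))
[ 0.4583 -0.3922  0.02  ]
[ 0.4986 -0.3813  0.02  ]
[ 0.503  -0.3956  0.02  ]
[ 0.4648 -0.4099  0.02  ]
```

```bash
python3 -c "
from h import *
a=cv2.imread('pics/side0.png')[280:420,340:560];b=cv2.imread('pics/top0.png')[180:300,410:560]
f=lambda c:cv2.resize(cv2.convertScaleAbs(c,alpha=1.5),(400,300),interpolation=cv2.INTER_CUBIC)
cv2.imwrite('pics/zb.png',np.hstack([f(a),f(b)]))"
```

```text
(no output)
```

View pics/zb.png

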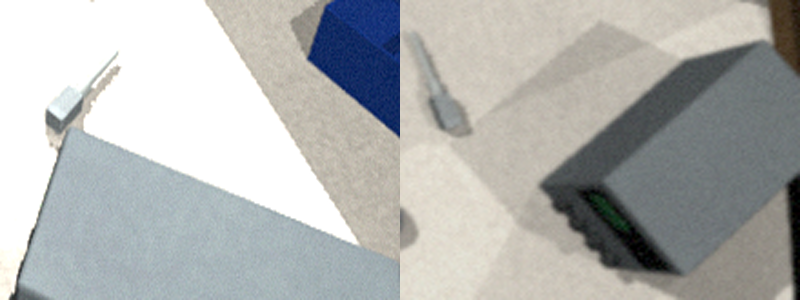

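```bash
python3 -c "
from h import *
print(plane('top',(462.5,254.8),0),tri((486.9,254),(377.4,340.7)))
p,y,M=tcp();print(p,y)"
```

```text
[[ 0.39190107 -0.50193824  0.        ]] (array([ 0.39147505, -0.50039384,  0.14829018]), np.float64(0.0008296856915418953))
[ 0.4589059  -0.21001196  0.26427933] 5.338776407116816
```

send_rows(rows=[[0.07, -0.62, -0.35, -0.2108], [0.07, -0.62, -0.5, -0.2108], [0.07, -0.62, -0.548, -0.2108], [0.07, -0.62, -0.548, -0.2108], [0.07, -0.62, -0.548, -0.2108], [0.07, -0.62, -0.548, -0.2108], [0.07, -0.62, -0.548, -0.2108], [0.07, -0.62, -0.548, -0.2108], [0.07, -0.62, -0.548, -0.2108], [0.07, -0.62, -0.548, -0.2108], [0.07, -0.62, -0.548, -0.2108], [0.07, -0.62, -0.548, -0.2108]])

```text
time: 32.25
eef_pos: [0.4794, -0.3969, 0.1005]
tcp_rot: [0.986, 0.168, 0.0, 0.0]
contact_force: [-0.4, -0.0, -0.7]
opening: 0.497
```

```bash
python3 m4.py p
```

```text
tcp [ 0.4793 -0.3969  0.1005] -70.61957798650171
top [439 222]
side [380 298]
```

View pics/zside_p.png

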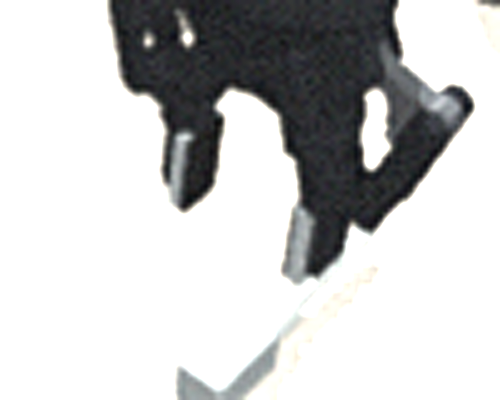

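send_rows(rows=[[0.002, 0.003, -0.1, 0], [0.002, 0.003, -0.19, 0], [0.002, 0.003, -0.24, 0], [0.002, 0.003, -0.262, 0], [0.002, 0.003, -0.262, 0], [0.002, 0.003, -0.262, 0], [0.002, 0.003, -0.262, 0]])

```text
time: 33.22
eef_pos: [0.4804, -0.3964, 0.0229]
tcp_rot: [0.986, 0.168, 0.0, 0.001]
contact_force: [0.3, -0.6, -0.3]
opening: 0.5
```

send_rows(rows=[[0, 0, 0, 0], [0, 0, 0, 0], [0, 0, 0, 0], [0, 0, 0, 0], [0, 0, 0, 0]], jaw=1, newtons=70)

```text
time: 33.85
eef_pos: [0.4803, -0.3963, 0.0226]
tcp_rot: [0.986, 0.168, 0.0, 0.0]
contact_force: [-0.1, 1.1, 5.0]
opening: 0.211
```

send_rows(rows=[[0, 0, 0.15, 0], [0, 0, 0.35, 0], [0, 0.1, 0.43, -0.02], [-0.02, 0.8, 0.43, -0.0394], [-0.02, 0.8, 0.43, -0.0394], [-0.02, 0.8, 0.43, -0.0394], [-0.02, 0.8, 0.43, -0.0394], [-0.02, 0.8, 0.43, -0.0394], [-0.02, 0.8, 0.43, -0.0394]])

```text
time: 34.98
eef_pos: [0.4739, -0.1564, 0.1504]
tcp_rot: [0.999, 0.045, -0.0, 0.0]
contact_force: [-0.4, 0.6, -1.2]
opening: 0.208
```

send_rows(rows=[[-0.02, 0.743, 0, 0], [-0.02, 0.743, 0, 0], [-0.02, 0.743, -0.15, 0], [-0.02, 0.743, -0.25, 0], [-0.02, 0.743, -0.25, 0], [-0.02, 0.743, -0.25, 0], [-0.02, 0.743, -0.25, 0], [-0.02, 0.743, -0.25, 0], [-0.02, 0.743, -0.25, 0], [-0.02, 0.743, -0.25, 0], [-0.02, 0.743, -0.25, 0]])

```text
time: 36.35
eef_pos: [0.468, 0.067, 0.0759]
tcp_rot: [0.999, 0.045, 0.0, 0.0]
contact_force: [0.4, 0.3, -0.6]
opening: 0.209
```

```bash
python3 m4.py q; python3 -c "
from h import *
zoom('pics/zq.png','pics/side_q.png',(250,150,370,240),6.5,1.4)"
```

```text
tcp [0.4679 0.067  0.0758] -84.80401986404631
top [267 228]
side [270 190]
```

View pics/zq.png

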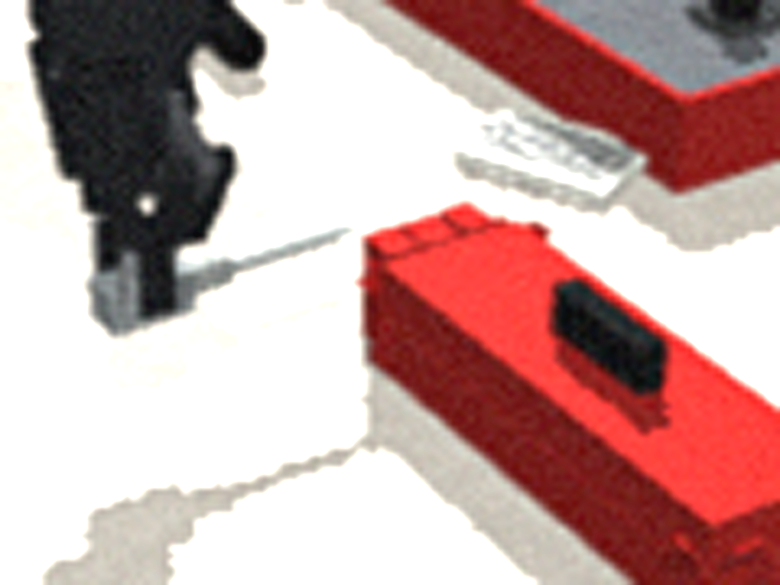

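View pics/ztop_q.png

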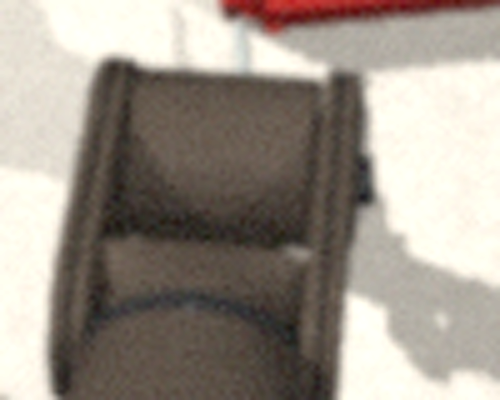

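```bash
python3 -c "
from h import *
print(tri((266.,191.8),(303.2,185.2)))
E=np.array([.4679+.102*.9959,.067+.102*.0906,.0632]);print(E,proj('side',E),proj('top',E))
for z in(.058,.0632,.068): print(plane('side',(303.2,185.2),z))
c=cv2.imread('pics/top_q.png')[180:215,245:300];cv2.imwrite('pics/zqt.png',cv2.convertScaleAbs(cv2.resize(c,None,fx=12,fy=12,interpolation=cv2.INTER_CUBIC),alpha=1.4))
c=cv2.imread('pics/side_q.png')[175:205,262:315];cv2.imwrite('pics/zqs.png',cv2.convertScaleAbs(cv2.resize(c,None,fx=12,fy=12,interpolation=cv2.INTER_CUBIC),alpha=1.4))
"
```

```text
(array([0.56981561, 0.07214243, 0.06398178]), np.float64(0.003164149541477356))
[0.5694818 0.0762412 0.0632   ] [[302.97174882 184.70946044]] [[264.3371657 192.5019802]]
[[0.57294842 0.08144453 0.058     ]]
[[0.56881574 0.07359296 0.0632    ]]
[[0.56500096 0.06634535 0.068     ]]
```

View pics/zqt.png

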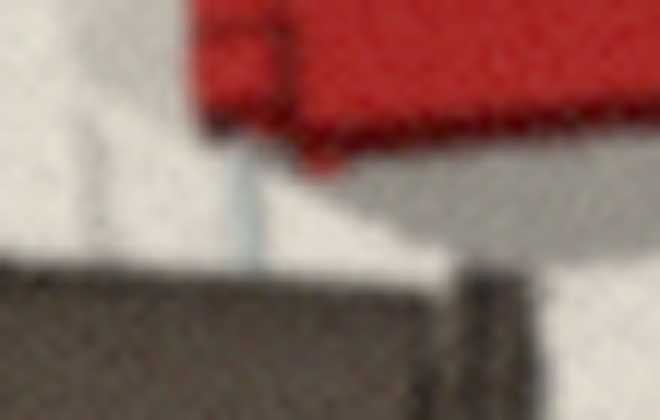

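View pics/zqs.png

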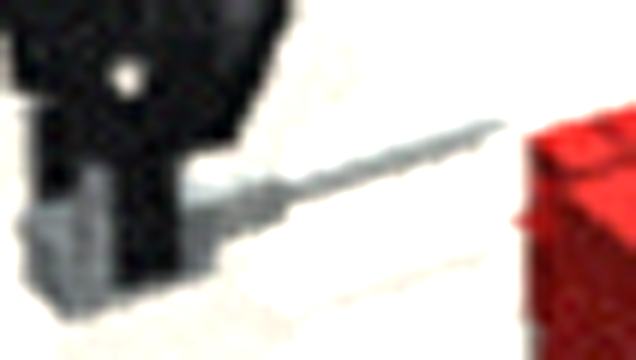

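```bash
python3 -c "
from h import *
a=np.radians(5.2);X=np.array([np.cos(a),np.sin(a)]);Y=np.array([-X[1],X[0]]);c=np.array([.6238,-.0458])
for n,roi,f in(('top',(245,150,305,200),12),('side',(295,170,355,215),12)):
  x0,y0,x1,y1=roi;im=cv2.imread(f'pics/{n}_q.png')[y0:y1,x0:x1];im=cv2.convertScaleAbs(cv2.resize(im,None,fx=f,fy=f,interpolation=cv2.INTER_CUBIC),alpha=1.5)
  for s in(-1,1):
    for dx,dy in((.028,.1155),(.028,.1365),(.012,.1365),(.012,.1155)):
      u=proj(n,np.r_[c+X*dx*s+Y*dy,.0505])[0]; u=((u-[x0,y0]+.5)*f).astype(int); cv2.circle(im,tuple(int(v) for v in u),3,(0,255,0),-1)
  u=proj(n,np.r_[c-X*.028+Y*.126,.040])[0]; u=((u-[x0,y0]+.5)*f).astype(int); cv2.circle(im,tuple(int(v) for v in u),4,(255,0,0),-1)
  cv2.imwrite(f'pics/lug_{n}.png',im)
"
```

```text
(no output)
```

View pics/lug_top.png

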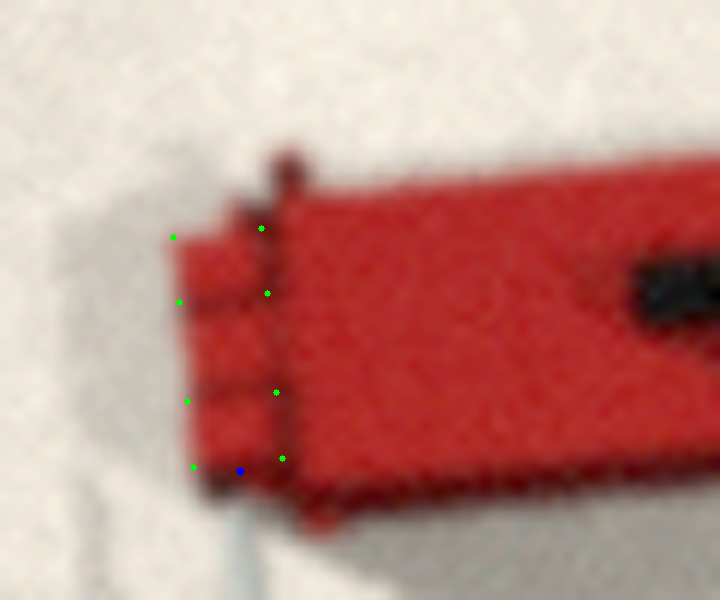

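View pics/lug_side.png

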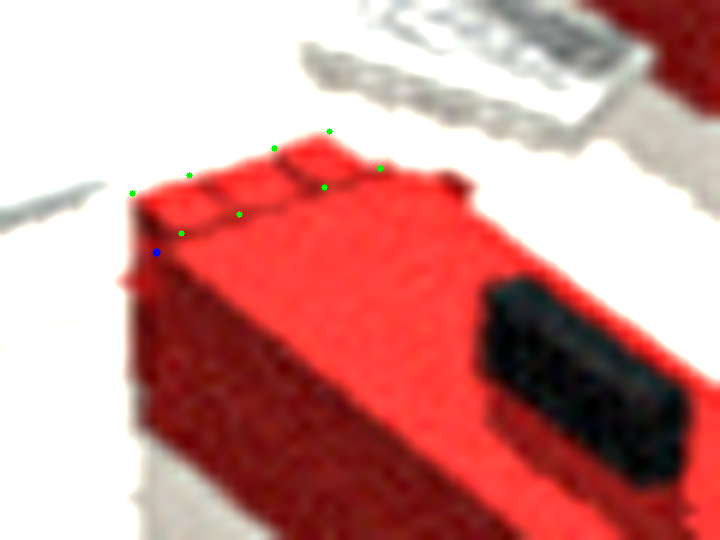

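send_rows(rows=[[0, -0.003, -0.04, 0], [0, -0.003, -0.077, 0], [0, -0.003, -0.077, 0], [0, -0.003, -0.077, 0], [0, -0.003, -0.077, 0], [0, -0.003, -0.077, 0]])

```text
time: 37.2
eef_pos: [0.4683, 0.0661, 0.0531]
tcp_rot: [0.999, 0.045, 0.0, 0.0]
contact_force: [0.4, -0.1, -1.1]
opening: 0.209
```

```bash
python3 m4.py r; python3 -c "
from h import *
zoom('pics/zr.png','pics/side_r.png',(260,165,330,215),11,1.4)
zoom('pics/zrt.png','pics/top_r.png',(245,170,300,210),12,1.4)"
```

```text
tcp [0.4682 0.0661 0.053 ] -84.80548890324387
top [268 228]
side [270 198]
```

View pics/zr.png

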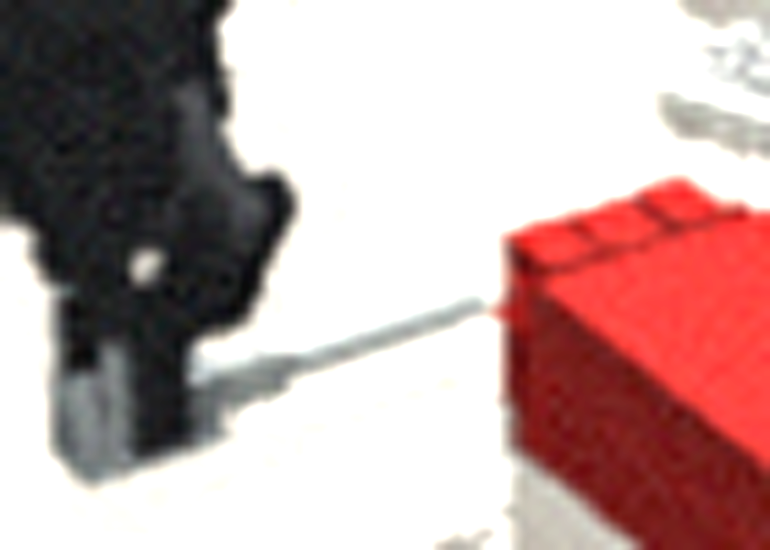

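View pics/zrt.png

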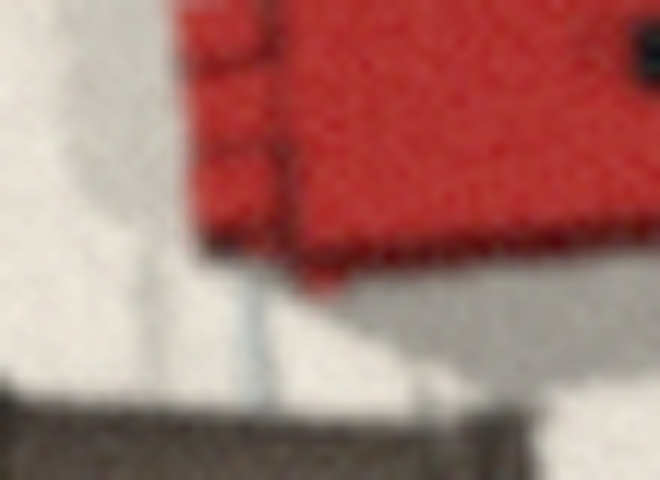

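send_rows(rows=[[0.0166, 0.0015, -0.001, 0], [0.033, 0.003, -0.001, 0], [0.05, 0.0045, -0.001, 0], [0.066, 0.006, -0.001, 0], [0.083, 0.0075, -0.001, 0], [0.0996, 0.009, -0.001, 0], [0.0996, 0.009, -0.001, 0], [0.0996, 0.009, -0.001, 0]])

```text
time: 38.3
eef_pos: [0.4977, 0.0688, 0.0523]
tcp_rot: [0.999, 0.045, -0.0, -0.0]
contact_force: [-0.2, 0.8, -0.6]
opening: 0.21
```

send_rows(rows=[[0.0166, 0.0015, 0, 0], [0.033, 0.003, 0, 0], [0.05, 0.0045, 0, 0], [0.066, 0.006, 0, 0], [0.083, 0.0075, 0, 0], [0.0996, 0.009, 0, 0], [0.0996, 0.009, 0, 0], [0.0996, 0.009, 0, 0]])

```text
time: 39.3
eef_pos: [0.5275, 0.0715, 0.0523]
tcp_rot: [0.999, 0.045, -0.0, -0.0]
contact_force: [-0.4, 0.8, -1.1]
opening: 0.21
```

send_rows(rows=[[0.0166, 0.0015, 0, 0], [0.033, 0.003, 0, 0], [0.045, 0.004, 0, 0], [0.055, 0.005, 0, 0], [0.06, 0.0054, 0, 0], [0.06, 0.0054, 0, 0]])

```text
time: 40.05
eef_pos: [0.5422, 0.074, 0.051]
tcp_rot: [0.999, 0.046, -0.005, -0.001]
contact_force: [-8.3, 1.9, 0.2]
opening: 0.21
```

```bash
python3 m4.py s; python3 -c "
from h import *
zoom('pics/zs.png','pics/side_s.png',(270,155,350,215),9.5,1.4)
zoom('pics/zst.png','pics/top_s.png',(235,140,315,220),7,1.4)"
```

```text
tcp [0.5422 0.074  0.051 ] -84.78471942182053
top [265 202]
side [294 191]
```

View pics/zs.png

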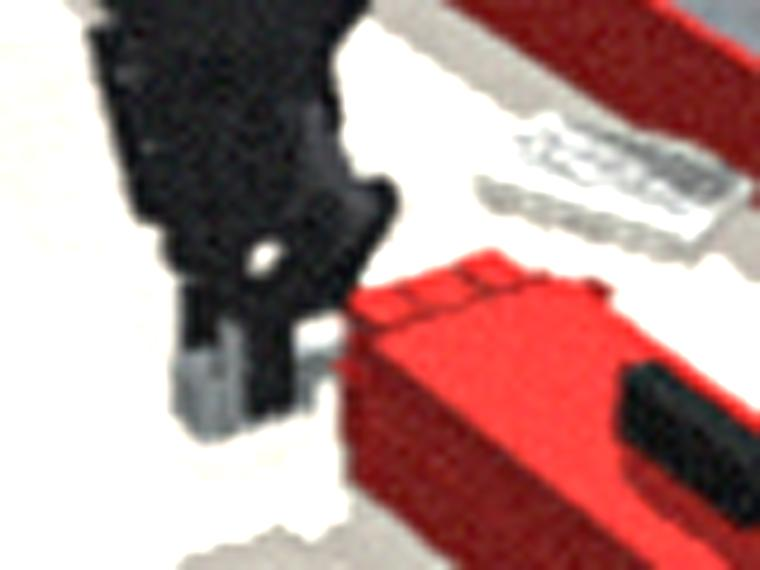

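View pics/zst.png

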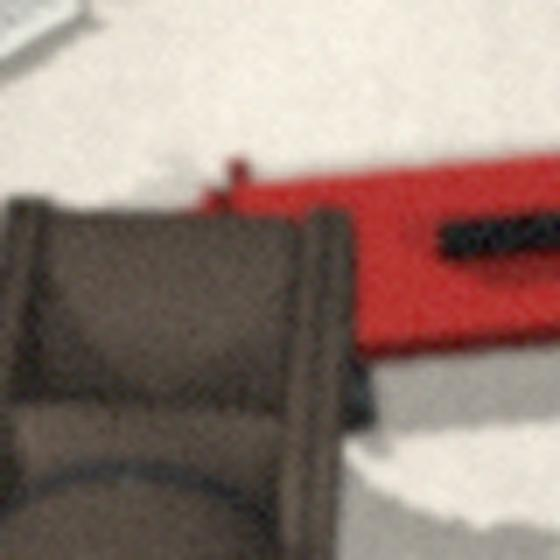

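send_rows(rows=[[0.006, 0.0005, 0.001, 0], [0.012, 0.001, 0.001, 0], [0.012, 0.001, 0.001, 0], [0.012, 0.001, 0.001, 0]])

```text
time: 40.65
eef_pos: [0.5424, 0.0741, 0.0509]
tcp_rot: [0.999, 0.046, -0.01, -0.001]
contact_force: [-18.3, -0.6, 9.5]
opening: 0.213
```

send_rows(rows=[[-0.01, -0.001, 0, 0], [-0.012, -0.001, 0, 0], [-0.012, -0.001, 0, 0]])

```text
time: 41.02
eef_pos: [0.5422, 0.074, 0.051]
tcp_rot: [0.999, 0.045, -0.005, -0.001]
contact_force: [-6.1, 2.2, -0.6]
opening: 0.213
```

send_rows(rows=[[0, 0, 0, 0], [0, 0, 0, 0], [0, 0, 0, 0], [0, 0, 0.15, 0], [0, 0, 0.4, 0], [0, -0.2, 0.6, 0], [-0.2, -0.8, 0.6, 0], [-0.2, -0.8, 0.6, 0], [-0.2, -0.8, 0.6, 0], [-0.2, -0.8, 0.6, 0], [-0.2, -0.8, 0.6, 0], [-0.2, -0.8, 0.6, 0]], jaw=0.6)

```text
time: 42.52
eef_pos: [0.4859, -0.1664, 0.2327]
tcp_rot: [0.999, 0.045, 0.0, -0.0]
contact_force: [-0.9, 1.0, -0.1]
opening: 0.402
```

```bash
python3 m4.py t; python3 -c "
from h import *
zoom('pics/zs.png','pics/side_t.png',(270,165,350,225),9.5,1.4)
zoom('pics/zst.png','pics/top_t.png',(235,140,315,210),9,1.4)"
```

```text
tcp [ 0.486  -0.1659  0.2325] -84.72268035511499
top [363 214]
side [322 175]
```

View pics/zs.png

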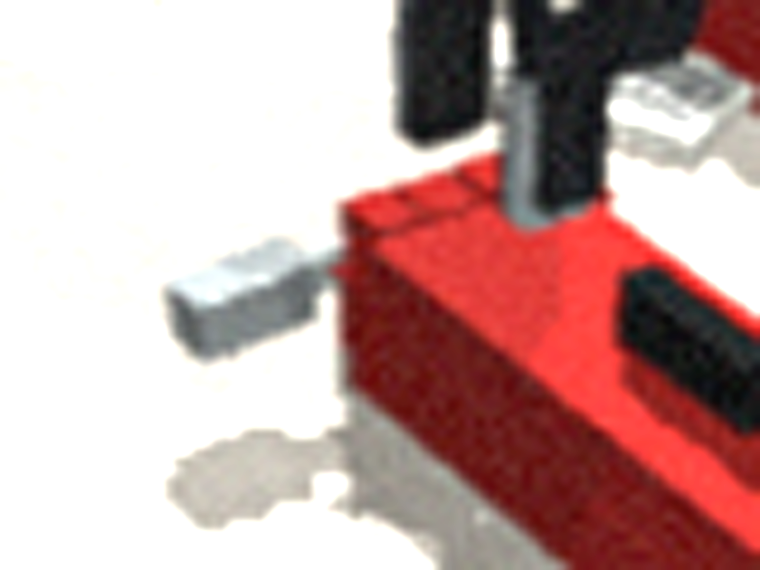

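View pics/zst.png

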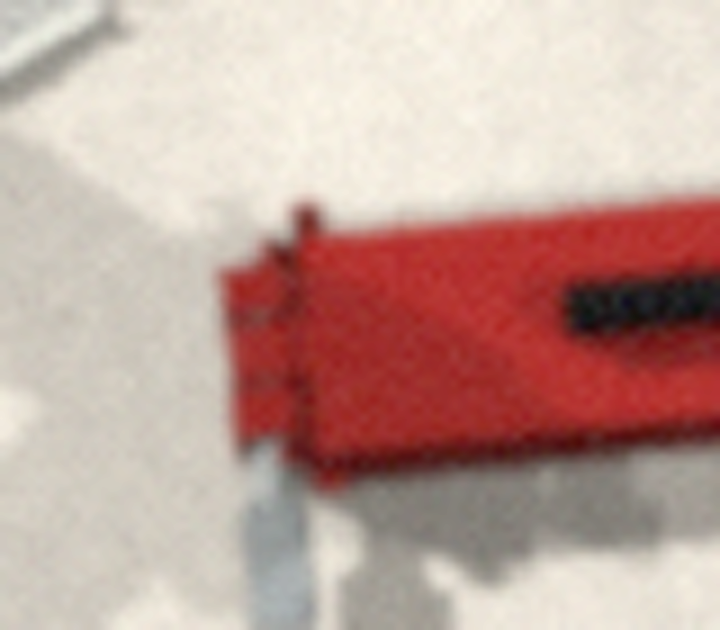

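```bash
python3 -c "
from h import *
a=np.radians(5.2);X=np.array([np.cos(a),np.sin(a)]);Y=np.array([-X[1],X[0]]);c=np.array([.6238,-.0458])
def ov(tag,n,roi,f,pts,out):
  x0,y0,x1,y1=roi;im=cv2.imread(f'pics/{n}_{tag}.png')[y0:y1,x0:x1];im=cv2.convertScaleAbs(cv2.resize(im,None,fx=f,fy=f,interpolation=cv2.INTER_CUBIC),alpha=1.5)
  for dx,dy,z,col in pts:
      u=proj(n,np.r_[c+X*dx+Y*dy,z])[0]; u=((u-[x0,y0]+.5)*f).astype(int); cv2.circle(im,tuple(int(v) for v in u),3,col,-1)
  cv2.imwrite(out,im); return im
g=(0,255,0);b=(255,0,0);k=(0,255,255)
P=[(.034,.126,.04,b),(.028,.126,.04,k),(-.028,.126,.04,k),(-.048,.136,.05,g),(-.048,.116,.05,g),(-.088,.136,.05,g),(-.088,.116,.05,g),(-.088,.116,.03,g),(-.048,.116,.03,g)]
A=ov('t','top',(250,155,300,215),8,P,'pics/o1.png');B=ov('q','top',(250,155,300,215),8,[],'pics/o2.png')
cv2.imwrite('pics/o.png',np.hstack([A,B]))
ov('t','side',(275,170,335,215),12,P,'pics/os.png')
"
```

```text
(no output)
```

View pics/o.png

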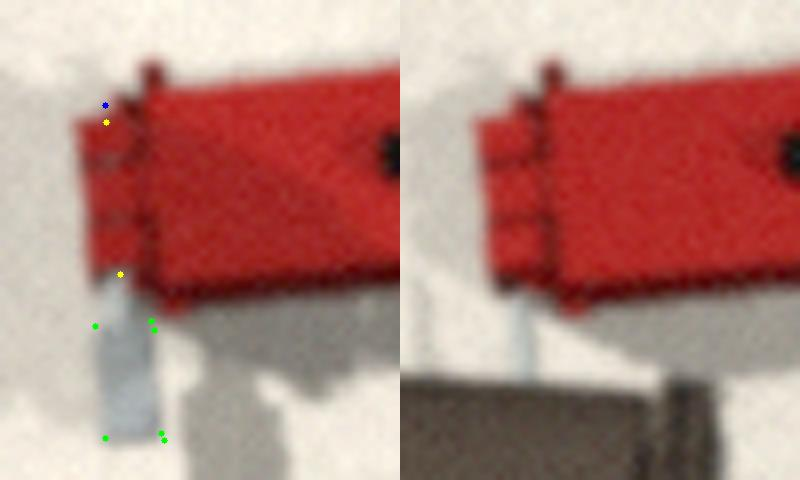

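View pics/os.png

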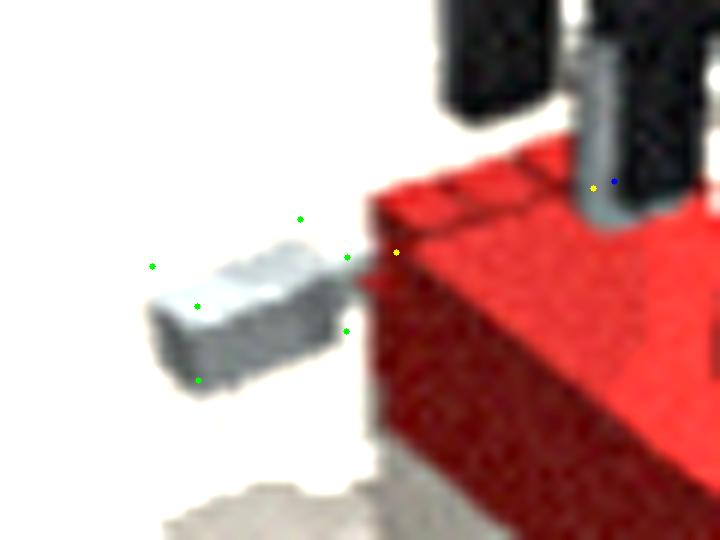

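send_rows(rows=[[0.2, -0.27, 0, 0], [0.4, -0.27, -0.1, 0], [0.52, -0.27, -0.3, 0], [0.52, -0.27, -0.33, 0], [0.52, -0.27, -0.33, 0], [0.52, -0.27, -0.33, 0], [0.52, -0.27, -0.33, 0], [0.52, -0.27, -0.33, 0], [0.52, -0.27, -0.33, 0]], jaw=1, newtons=40)

```text
time: 43.75
eef_pos: [0.6418, -0.2481, 0.135]
tcp_rot: [0.999, 0.045, 0.001, 0.0]
contact_force: [-0.2, 0.3, -0.2]
opening: -0.006
```

```bash
python3 m4.py u; python3 -c "
from h import *
a=np.radians(5.2);X=np.array([np.cos(a),np.sin(a)]);Y=np.array([-X[1],X[0]]);c=np.array([.6238,-.0458])
def ov(tag,n,roi,f,pts,out):
  x0,y0,x1,y1=roi;im=cv2.imread(f'pics/{n}_{tag}.png')[y0:y1,x0:x1];im=cv2.convertScaleAbs(cv2.resize(im,None,fx=f,fy=f,interpolation=cv2.INTER_CUBIC),alpha=1.5)
  for dx,dy,z,col in pts:
      u=proj(n,np.r_[c+X*dx+Y*dy,z])[0]; u=((u-[x0,y0]+.5)*f).astype(int); cv2.circle(im,tuple(int(v) for v in u),2,col,-1)
  cv2.imwrite(out,im); return im
A=ov('u','top',(250,150,300,215),9,[],'pics/o1.png');ov('u','side',(275,170,335,215),12,[],'pics/os.png')
zoom('pics/zu.png','pics/side_u.png',(340,180,440,270),7,1.4)
"
```

```text
tcp [ 0.6417 -0.248   0.1344] -84.82245737640275
top [385 160]
side [402 216]
```

View pics/o1.png

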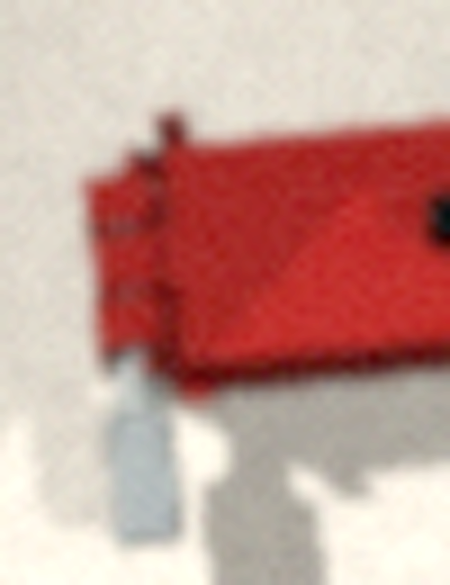

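View pics/os.png

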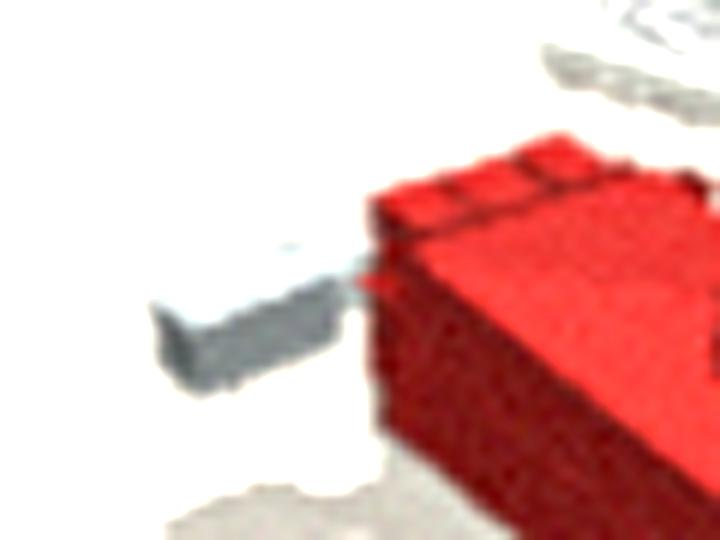

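View pics/zu.png

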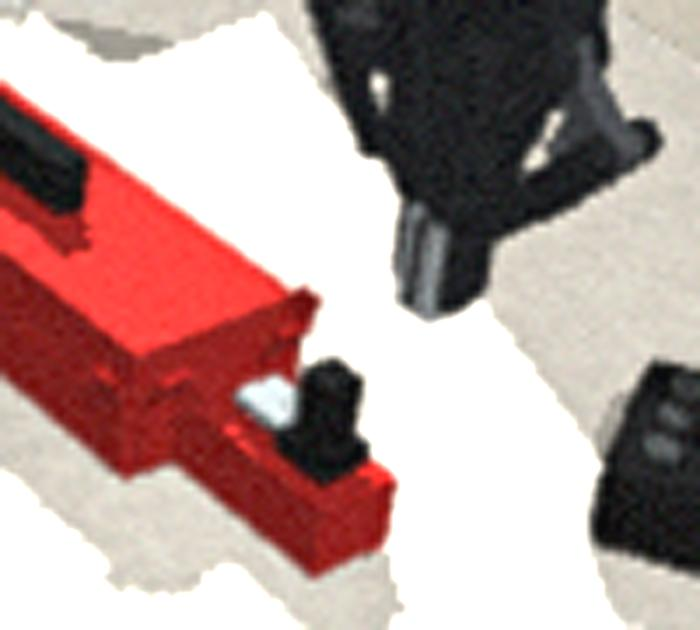

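```bash
python3 -c "
from h import *
L=[]
for t in('n','u'):
  im=cv2.imread(f'pics/top_{t}.png')[155:185,250:280];L.append(cv2.convertScaleAbs(cv2.resize(im,None,fx=13,fy=13,interpolation=cv2.INTER_NEAREST),alpha=1.7))
cv2.imwrite('pics/o.png',np.hstack(L))
a=np.radians(5.2);X=np.array([np.cos(a),np.sin(a)]);Y=np.array([-X[1],X[0]]);c=np.array([.6238,-.0458])
for d in(.028,.034): print(proj('top',np.r_[c+X*d+Y*.126,.041]), ((proj('top',np.r_[c+X*d+Y*.126,.041])-[250,155]+.5)*13).round())
"
```

```text
[[262.82509108 169.68319363]] [[173. 197.]]
[[262.64527539 167.6650889 ]] [[171. 171.]]
```

View pics/o.png

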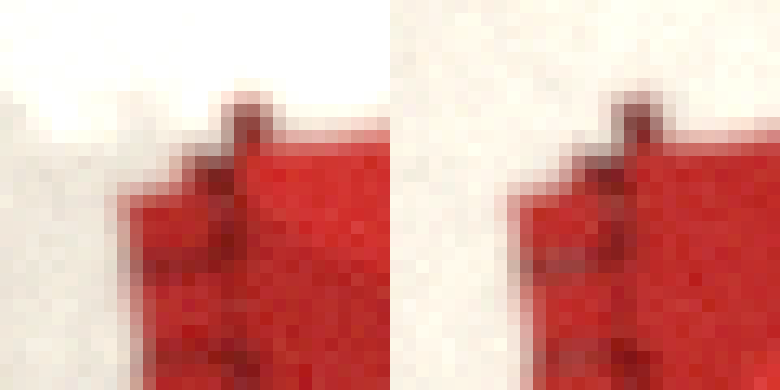

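send_rows(rows=[[0, 0, -0.1, 0], [0, 0, -0.2, 0], [0, 0, -0.233, 0], [0, 0, -0.233, 0], [0, 0, -0.233, 0], [0, 0, -0.233, 0]])

```text
time: 44.6
eef_pos: [0.6426, -0.2484, 0.0656]
tcp_rot: [0.999, 0.045, 0.001, 0.001]
contact_force: [0.4, -0.0, 0.6]
opening: -0.0
```

send_rows(rows=[[-0.002, 0.02, 0, 0], [-0.004, 0.04, 0, 0], [-0.0055, 0.06, 0, 0], [-0.007, 0.08, 0, 0], [-0.009, 0.1, 0, 0], [-0.0095, 0.105, 0, 0], [-0.0095, 0.105, 0, 0]])

```text
time: 45.48
eef_pos: [0.6389, -0.216, 0.0638]
tcp_rot: [0.999, 0.045, -0.0, -0.0]
contact_force: [-0.9, -0.5, 0.5]
opening: 0.001
```

send_rows(rows=[[-0.001, 0.01, 0, 0], [-0.002, 0.02, 0, 0], [-0.002, 0.025, 0, 0], [-0.002, 0.025, 0, 0]])

```text
time: 45.98
eef_pos: [0.6383, -0.2094, 0.0639]
tcp_rot: [0.999, 0.045, 0.0, 0.0]
contact_force: [-0.6, -5.2, -0.9]
opening: -0.0
```

```bash
python3 m4.py v; python3 -c "
from h import *
zoom('pics/zu.png','pics/side_v.png',(340,180,440,270),7,1.4)"
```

```text
tcp [ 0.6383 -0.2094  0.0639] -84.8123326525908
top [365 167]
side [386 233]
```

View pics/zu.png

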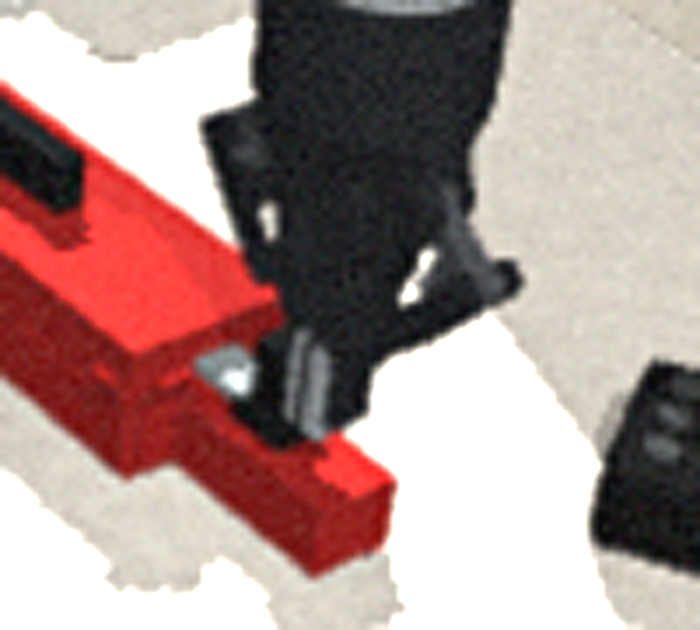

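send_rows(rows=[[-0.001, 0.007, 0, 0], [-0.001, 0.013, 0, 0], [-0.0015, 0.02, 0, 0], [-0.0015, 0.02, 0, 0], [-0.0015, 0.02, 0, 0]])

```text
time: 46.7
eef_pos: [0.6383, -0.2087, 0.0641]
tcp_rot: [0.999, 0.046, 0.001, 0.005]
contact_force: [1.1, -17.6, -5.5]
opening: -0.004
```

send_rows(rows=[[0.002, -0.04, 0, 0], [0.003, -0.06, 0, 0], [0.003, -0.06, 0.2, 0], [0.003, -0.06, 0.45, 0], [-0.2, 0, 0.45, 0], [-0.5, 0.3, 0.4, 0], [-0.5, 0.9, 0.4, 0], [-0.5, 0.9, 0.4, 0], [-0.5, 0.9, 0.4, 0], [-0.5, 0.9, 0.4, 0], [-0.5, 0.9, 0.4, 0], [-0.5, 0.9, 0.4, 0]])

```text
time: 48.2
eef_pos: [0.4878, 0.0674, 0.1839]
tcp_rot: [0.999, 0.046, 0.0, -0.0]
contact_force: [-0.3, -0.0, 0.9]
opening: 0.001
```

```bash
python3 m4.py w; python3 -c "
from h import *
a=np.radians(5.2);X=np.array([np.cos(a),np.sin(a)]);Y=np.array([-X[1],X[0]]);c=np.array([.6238,-.0458])
for n,roi in(('top',(330,140,390,200)),('side',(350,200,410,260))):
  f=8;x0,y0,x1,y1=roi;im=cv2.imread(f'pics/{n}_w.png')[y0:y1,x0:x1];im=cv2.convertScaleAbs(cv2.resize(im,None,fx=f,fy=f,interpolation=cv2.INTER_CUBIC),alpha=1.5)
  for s in(-1,1):
   for t in (-1,1):
      u=proj(n,np.r_[c+X*.008*s+Y*(-.144+.008*t),.067])[0]; u=((u-[x0,y0]+.5)*f).astype(int); cv2.circle(im,tuple(int(v) for v in u),3,(0,255,0),-1)
  cv2.imwrite(f'pics/kn_{n}.png',im)
cv2.imwrite('pics/kn.png',np.hstack([cv2.imread('pics/kn_top.png')[:400,:400],cv2.imread('pics/kn_side.png')[:400,:400]]))
print(tcp())
"
```

```text
tcp [0.4882 0.0664 0.1839] -84.8761962210167
top [265 216]
side [276 152]
(array([0.48816009, 0.06641805, 0.18393749]), np.float64(-84.8761962210167), array([[ 9.96004043e-01,  8.93080976e-02,  9.76615085e-05],
       [ 8.93080801e-02, -9.96004035e-01,  1.70816190e-04],
       [ 1.12526525e-04, -1.61411654e-04, -9.99999981e-01]]))
```

View pics/kn.png

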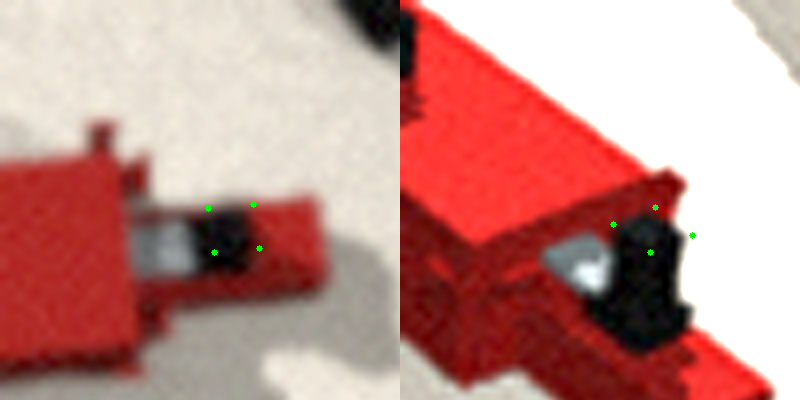

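send_rows(rows=[[0, 0.006, -0.2, 0], [0, 0.006, -0.4, 0], [0, 0.006, -0.473, 0], [0, 0.006, -0.473, 0], [0, 0.006, -0.473, 0], [0, 0.006, -0.473, 0]])

```text
time: 49.05
eef_pos: [0.4894, 0.0685, 0.0438]
tcp_rot: [0.999, 0.045, 0.002, 0.0]
contact_force: [0.5, -0.2, 0.6]
opening: 0.004
```

send_rows(rows=[[0.02, 0.002, 0, 0], [0.04, 0.0035, 0, 0], [0.055, 0.005, 0, 0], [0.063, 0.0055, 0, 0], [0.07, 0.006, 0, 0], [0.07, 0.006, 0, 0], [0.07, 0.006, 0, 0]])

```text
time: 49.92
eef_pos: [0.5087, 0.0707, 0.0418]
tcp_rot: [0.999, 0.045, -0.0, -0.0]
contact_force: [0.8, -0.4, -0.0]
opening: -0.001
```

send_rows(rows=[[0.007, 0.0006, 0, 0], [0.014, 0.0012, 0, 0], [0.02, 0.0018, 0, 0], [0.02, 0.0018, 0, 0], [0.02, 0.0018, 0, 0]])

```text
time: 50.55
eef_pos: [0.5138, 0.0713, 0.0415]
tcp_rot: [0.999, 0.045, -0.001, -0.0]
contact_force: [-4.8, -1.2, 1.7]
opening: 0.001
```

send_rows(rows=[[0.004, 0.0004, 0, 0], [0.008, 0.0007, 0, 0], [0.008, 0.0007, 0, 0], [0.008, 0.0007, 0, 0]])

```text
time: 51.05
eef_pos: [0.5139, 0.0714, 0.041]
tcp_rot: [0.999, 0.046, -0.005, -0.0]
contact_force: [-11.1, -2.0, 6.5]
opening: 0.0
```

```bash
python3 m4.py x;  python3 -c "
from h import *
zoom('pics/os.png','pics/side_x.png',(275,170,335,215),12,1.4)"
```

```text
tcp [0.5139 0.0714 0.041 ] -84.76913313030207
top [266 213]
side [285 197]
```

View pics/os.png

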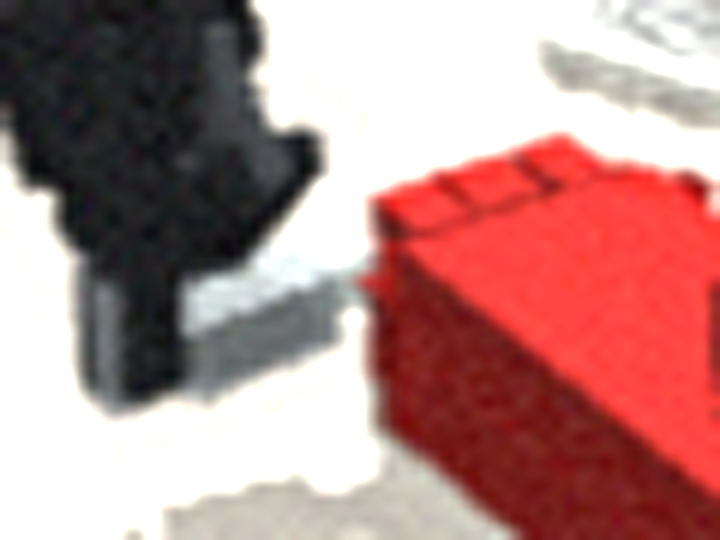

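send_rows(rows=[[-0.03, -0.003, 0, 0], [-0.08, -0.007, 0, 0], [-0.08, -0.007, 0, 0], [-0.08, -0.007, 0.3, 0], [-0.08, -0.3, 0.6, 0], [-0.08, -0.9, 0.6, 0], [-0.08, -0.9, 0.6, 0], [-0.08, -0.9, 0.6, 0], [-0.08, -0.9, 0.6, 0], [-0.08, -0.9, 0.6, 0], [-0.08, -0.9, 0.6, 0]])

```text
time: 52.52
eef_pos: [0.4931, -0.1982, 0.2215]
tcp_rot: [0.999, 0.045, -0.0, -0.0]
contact_force: [-0.6, 0.5, -0.4]
opening: 0.002
```

```bash
python3 m4.py y;  python3 -c "
from h import *
cv2.imwrite('pics/fin.png',np.hstack([cv2.convertScaleAbs(cv2.resize(cv2.imread(f'pics/{n}_y.png')[y0:y0+105,x0:x0+140],(400,300),interpolation=cv2.INTER_CUBIC),alpha=1.4) for n,x0,y0 in(('top',245,130),('side',275,165))]))"
```

```text
tcp [ 0.493  -0.1972  0.2211] -84.72909116661509
top [375 211]
side [332 186]
```

View pics/fin.png

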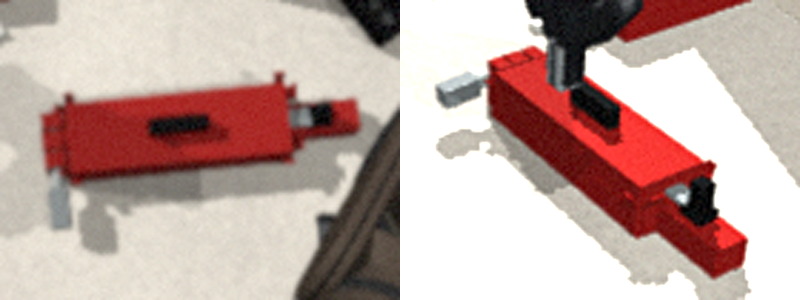

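View pics/side_y.png

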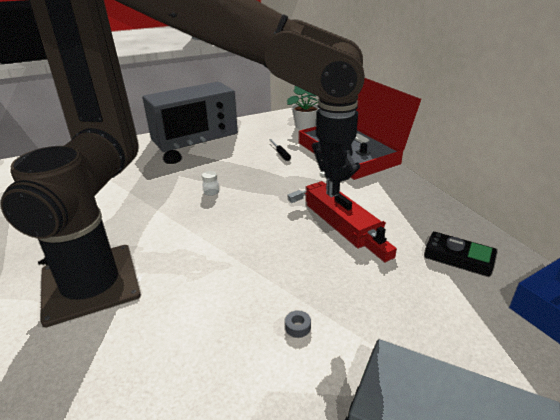

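```bash
python3 -c "
from plant import workorder; print(workorder.sign_off())"
```

```text
the job is handed in; nothing more can be done
None
```

The battery case is loaded, closed, pinned and latched, and I handed it in at about 53 s of the 208 s allowed.

- **Cells:** four loose cells were present. They stand in the pockets at dock y = +42, 0, -42 and -84 mm; the +84 mm pocket stays empty. The pictures taken before the cover went on showed all four seated.
- **Cover:** it sits flat and square, with its knuckle level between the base's two knuckles. When I pressed the held cover down, its height did not change and the force rose to 18 N. The gripper stood 1 mm higher than I had worked out for a home cover, which I put down to slip in the grip.
- **Hinge pin:** it went in from the near side without resistance until a hard stop. I then pushed the back of the head with closed fingers and it stopped again at 11 N. There the back of the head was about 88 mm from the hinge axis, its home position.
- **Catch:** I pushed it until it stopped hard at 17.6 N. In the pictures the knob is at its home place or about 2 mm further in.

**Uncertain checks:**
- The head of the released pin hangs about 4–6 mm low, about what its play in the bores allows.
- I could not see the pin's tip beyond the far knuckle from above. That it is fully through rests on the measured head position and the hard stops.
- The gripper stopped about 2 mm short of the expected reading during the first push. The later push on the head agreed with home.

The jar, screwdriver and spool look unmoved in the last picture. I saw no sign that the cover or pin had been knocked before I picked them up.

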